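# Load lens tray, square it in the fence and throw the locked clamp lever

### The job

Clear the used red chuck or chucks out of the yellow job tray into the grey reject bin, stand every blocked lens upright on the floor of the tray, one to a pocket, and push the tray square and flush into the corner of the deck's fence. Only then lift the red lockout collar and push the lever through the gate, fully over to the clamp side away from the robot, and let the collar drop back down. Leave the other things on the bench where they are.

Things in the scene. Friction and masses are not known exactly. Their poses are not given: they have to be found in the camera images.
- corner (a point): inside corner of the low black L-shaped fence (18 mm high, 6 mm thick, 220 mm long) on the aluminium deck, at the deck's top face, 8 mm above the table. One fence runs along this frame's -y axis, inner face at x = 0, the other along -x, inner face at y = 0; the deck spreads 235 mm to -x and -y. On the corner a small orange clamp arm (top at 36 mm), which the lever swings in above the tray's rim, not touching
- tray_mid (a point): yellow job tray, loose on the deck, 154 x 154 mm, 18 mm high, walls, dividers and floor 4 mm thick (outer walls 18 mm, dividers 16 mm high); this is its centre half-way up (9 mm above its underside), axes parallel to its sides. Four square pockets of 71 mm, centres at x = +-37.5, y = +-37.5 mm in this frame. About 0.3 to 0.5 kg, may be pushed by its outer walls and slides on the deck with 2 to 5 N
- bin_in (a point): grey reject bin, fixed, open on top, 100 x 100 mm, 45 mm high, walls 4 mm; this is the centre of its inner floor, 4 mm above the table, axes parallel to its sides
- pivot (a point): centre of the lever's pivot in the white lever console (fixed, 150 x 100 mm, 60 mm high), 30 mm above the table. y is the pivot axis, x the push direction, away from the robot. Two yellow gate blocks stand at mid-swing, centred 13.5 mm to either side of the stem, 10 mm thick along x, 12 mm wide, tops 102 mm above the table
- lever (a joint): tilt of the lever in rad: 0 is upright, negative leans towards the robot (load, starts near -0.32), positive away from it (clamp); end stops at -0.38 and 0.38. Stays where it is left, needs about 2 N at the collar. With the collar down it is blocked by the gate from about -0.13 to 0.13
- collar (a joint): lift of the red lockout collar along the lever's stem in m: 0 down, 0.018 stop. Sprung down with 3 N at the bottom and 5 N at the top. It must be raised some 10 to 12 mm for its two steel lugs to clear the gate blocks. It does not turn on the stem and tilts with the lever
- collar_mid (a point): centre of the red lockout collar, a cylinder 28 mm in diameter, 18 mm high, round the 12 mm steel stem, 100 mm from the pivot when down; z along the lever. Two steel lugs reach to 38 mm below this point on its +y and -y sides. The black knob on top of the stem is 24 mm in diameter, underside 132 mm and top 144 mm from the pivot
- lens1_mid (a point): blocked lens: pale blue lens disc 56 mm in diameter, 8 mm thick, with an upright blue chuck stud 20 mm in diameter, 28 mm tall, on its middle; this is its centre, half-way up its 36 mm height, z axis up the stud. About 60 g. May be absent
- lens2_mid (a point): blocked lens: brown lens disc 56 mm in diameter, 8 mm thick, with an upright blue chuck stud 20 mm in diameter, 28 mm tall, on its middle; this is its centre, half-way up its 36 mm height, z axis up the stud. About 60 g. May be absent
- lens3_mid (a point): blocked lens: green lens disc 56 mm in diameter, 8 mm thick, with an upright blue chuck stud 20 mm in diameter, 28 mm tall, on its middle; this is its centre, half-way up its 36 mm height, z axis up the stud. About 60 g. May be absent
- lens4_mid (a point): blocked lens: grey lens disc 56 mm in diameter, 8 mm thick, with an upright blue chuck stud 20 mm in diameter, 28 mm tall, on its middle; this is its centre, half-way up its 36 mm height, z axis up the stud. About 60 g. May be absent
- chuck1_mid (a point): used red chuck left in a pocket of the tray: round foot 28 mm in diameter, 6 mm thick, with an upright stud 18 mm in diameter, 24 mm tall; this is its centre, half-way up its 30 mm height. About 25 g. May be absent
- chuck2_mid (a point): used red chuck left in a pocket of the tray: round foot 28 mm in diameter, 6 mm thick, with an upright stud 18 mm in diameter, 24 mm tall; this is its centre, half-way up its 30 mm height. About 25 g. May be absent
- packet: bystander: white and blue lens packet 50 x 65 x 12 mm; origin at the centre of its underside; leave it alone
- pliers: bystander: steel pliers, about 120 mm long, lying; origin at the centre of its underside; leave it alone
- driver: bystander: screwdriver, 140 mm long, lying; origin at the centre of its underside; leave it alone
- bluebox: bystander: blue plastic box 60 x 40 x 30 mm; origin at the centre of its underside; leave it alone
- spray: bystander: bottle 48 mm in diameter, 120 mm tall; origin at the centre of its underside; leave it alone
- glasses: bystander: black spectacle frame, folded, 120 x 45 mm, 12 mm high; origin at the centre of its underside; leave it alone
- mug: bystander: white mug, 72 mm in diameter, 85 mm high, with a handle; origin at the centre of its underside; leave it alone

How it is judged:
By the outcome, as a careful person would: the job done as asked, in the order asked, and still so for the second after the job is handed in, with the robot touching nothing.
Of chuck1, chuck2 only 1 to 2 are there at a start; the rules pass over those that are not, and their reading is None.
Of lens1, lens2, lens3, lens4 only 2 to 4 are there at a start; the rules pass over those that are not, and their reading is None.
At some moment in a run one of lens1, lens2, lens3, lens4 may be knocked a few centimetres aside while the robot is not near it.
Once in a run the grip may slacken for a moment while it holds something.
It also fails if it takes over 210 s, if anything falls off the work surface, if the arm or the gripper's body presses on something with over 40 N, if the wrist force passes 120 N, or if a joint passes its speed limit or range.

### The arm

A 7-joint arm with a two-finger parallel gripper is mounted at the origin on the work surface. World frame = base frame: x ahead of the robot, y to its left, z up, the work surface at z = 0. Lengths are in m, angles in rad, forces in N, time in s.
With the tool pointing down it reaches from about 0.425 to 0.925 m from the base axis. Payload 6.8 kg.
Tool frame: the origin (TCP) lies on the centre line of the jaws, within the pads' length; the fingertips stand 14 mm ahead of it and the grasp point (between the pads) lies 5 mm behind it (r.tips_ahead is the distance from the TCP to the fingertips, in m); z points along the fingers, y is the line along which they close (so a half turn about z gives the same grasp; the last joint's range is limited). The gripper opens to 85 mm and grips with 20 to 120 N. Pads are 22 mm wide; open, the fingers measure 114 mm over their backs; the gripper's body (76 mm by 85 mm) begins 54 mm behind the grasp point. The pads swing forward as they close: fully open they stand 13 mm farther back than shut.
Start: joints at [-1.242, 0.477, 0.022, 1.555, -0.011, 1.109, -0.083], TCP at [0.286, 0.612, 0.224] pointing down, gripper open.
Joint ranges: [-2.96, 2.96], [-0.34, 2.1], [-1.41, 1.46], [0.24, 2.44], [-1.37, 4.51], [0.17, 1.92], [-2.96, 2.96]. Speed limits (rad/s): [2.39, 2.39, 3.14, 3.14, 3.14, 3.14, 3.14].

### API

Orientations are given as a rotation vector (axis times angle).
In Python, from bench import r, eyes gives the robot as it stands.
- The arm moves only by the tool step_arm, never from a script. Its argument "rows" is a list of rows, each a list of 6 numbers: the shift along the world's x, y, z in units of 60 cm (1.0 is 60 cm), then the turn, a rotation vector about the world's x, y, z in units of pi rad (1.0 is pi rad). In form: [[x, y, z, rx, ry, rz], ...]. A call has 1 to 5 rows; each row is the pose to reach, as a shift and turn from the pose commanded when the call began, turning the shorter way round; what a row does not reach only later rows make up. A row lasts 1/12 s, in which the tool goes at most 41.7 mm and 7.16 degrees, less where a joint would pass 70% of its speed; a pose out of reach is approached as far as the arm can. A call with a number of a shift or a turn outside -1 to 1 is refused whole. A call with a gripper value outside its range is refused whole. "jaw" is the closure, from 0 (fully open) to 1 (shut), set as the call begins (left out, the last holds). The fingers move at their own pace and stop on an object; "squeeze" is the grip in N (left out, the last holds). Time passes only in rows, so rows that repeat a pose let the fingers close. It gives the time, the measured TCP pose, the force, the opening and the grip force at its end, in the units of the state.
- r.get_obs(): the state, without advancing time (a new reading comes with each control period).
- eyes.grab_frame(name): name is "scene" or "side" or "wrist"; returns the picture (420x560x3 uint8, red, green, blue); there is no depth.
- eyes.camera_info(name): a dict with "mtx" (3x3 intrinsics, pixels), "k1" (the pictures are not rectified: a ray, as slopes to the right and down, at radius r is drawn at 1 + k1 r^2 times it, then the intrinsics apply), "extrinsics" (4x4, takes a point from camera to world coordinates); the wrist camera has in their place "tool_from_camera" (4x4, takes a point from camera to tool coordinates, whose origin is the TCP and whose axes are the flange's). Camera axes: x right, y down, z forward; pixel columns grow to the right and rows downward; lengths in m; the calibration is good to about 2 mm. A picture is of the moment at which its call begins: read the wrist's pose just before it. camera_info takes no time and is no camera call.
- r.hand_in(): hands the job in; it is judged then, once.
The state is a dict: "clock": time; "joints": joint angles; "qvel": joint speeds; "tau": joint torques, N m; "tcp_pos": TCP position; "orientation": TCP orientation; "contact_force": force on the tool from outside, world axes, zero at the start; "moment": the same for the moment, N m; "grip_width": finger opening in m; "gripper_force": force on a finger pad.
Only numpy, scipy, OpenCV 4.12 (cv2) and the standard library are available. Lean on these libraries where they do the work, as an engineer would, in place of code of your own. Each camera call takes 0.05 s, during which the arm holds its last target. There are 200 camera calls.

## Working session

There is one attempt and no reset: what is moved stays moved. The work goes in short steps, Python scripts to look and compute and a tool call to move; the robot and the scene stay as the last step left them, time stands still between calls to the robot, and variables do not carry over. Pictures are saved under pics/ and viewed, at most 14 in all, crops included, and the job is handed in when it is done.

Besides the shell and the picture viewer there is one more tool, called in YAML: its name, and indented under it one key for each argument. step_arm: Moves the arm, as the interface text tells. Shifts and turns lie within -1 to 1; 1 stands for 60 cm of shift or pi rad of turn. Its arguments: {"type":"object","properties":{"rows":{"type":"array"},"jaw":{"type":"number"},"squeeze":{"type":"number"}},"required":["rows"]}

```bash
mkdir -p pics; ls; cat > h.py <<'E'
import numpy as np, cv2
from scipy.spatial.transform import Rotation as R
from bench import r, eyes
def grab(n,f):
    o=r.get_obs(); im=eyes.grab_frame(n); cv2.imwrite(f'pics/{f}.png',im[:,:,::-1]); np.save(f'pics/{f}.npy',im)
    T=cam(n,o); np.save(f'pics/{f}_T.npy',T); return im,T
def cam(n,o=None):
    c=eyes.camera_info(n)
    if n!='wrist': return np.array(c['extrinsics'])
    o=o or r.get_obs(); T=np.eye(4); T[:3,:3]=R.from_rotvec(o['orientation']).as_matrix(); T[:3,3]=o['tcp_pos']
    return T@np.array(c['tool_from_camera'])
def ray(n,uv,T):
    c=eyes.camera_info(n); K=np.array(c['mtx']); k=c['k1']
    p=cv2.undistortPoints(np.array(uv,float).reshape(-1,1,2),K,np.array([k,0,0,0.])).reshape(-1,2)
    d=np.c_[p,np.ones(len(p))]@T[:3,:3].T
    return T[:3,3],d
def at(n,uv,z,T):
    o,d=ray(n,uv,T); z=np.broadcast_to(z,len(d)); return o+d*((z-o[2])/d[:,2])[:,None]
def proj(n,P,T):
    c=eyes.camera_info(n); K=np.array(c['mtx']); k=c['k1']; Ti=np.linalg.inv(T)
    return cv2.projectPoints(np.array(P,float).reshape(-1,1,3),cv2.Rodrigues(Ti[:3,:3])[0],Ti[:3,3],K,np.array([k,0,0,0.]))[0].reshape(-1,2)
E
python3 - <<'E'
from h import *
for n in ['scene','side','wrist']:
    im,T=grab(n,n+'0'); print(n,np.round(T,3).tolist(), eyes.camera_info(n)['mtx'],eyes.camera_info(n)['k1'])
o=r.get_obs(); print({k:np.round(v,3).tolist() for k,v in o.items()},r.tips_ahead)
print(np.round(eyes.camera_info('wrist')['tool_from_camera'],3).tolist())
E
```

```text
pics
scene [[-0.879, 0.355, -0.319, 0.834], [0.478, 0.66, -0.58, 0.551], [0.005, -0.662, -0.749, 0.772], [0.0, 0.0, 0.0, 1.0]] [[401.48217319   0.         278.86260979]
 [  0.         401.48217319 206.55743685]
 [  0.           0.           1.        ]] -0.11228151135646962
side [[0.936, -0.246, 0.251, 0.312], [-0.351, -0.643, 0.681, -0.579], [-0.006, -0.726, -0.688, 0.756], [0.0, 0.0, 0.0, 1.0]] [[417.29716841   0.         280.88896282]
 [  0.         417.29716841 204.61602492]
 [  0.           0.           1.        ]] -0.11270515491872392
wrist [[0.422, 0.859, 0.288, 0.212], [0.906, -0.4, -0.136, 0.647], [-0.002, 0.319, -0.948, 0.373], [0.0, 0.0, 0.0, 1.0]] [[339.12781289   0.         280.797276  ]
 [  0.         339.12781289 211.33678849]
 [  0.           0.           1.        ]] -0.07093297237656697
{'clock': 0.15, 'joints': [-1.242, 0.478, 0.022, 1.556, -0.011, 1.109, -0.083], 'qvel': [-0.001, -0.001, -0.0, -0.004, 0.001, -0.0, 0.002], 'tau': [0.002, -59.692, 1.61, -28.149, 0.013, 0.007, 0.0], 'tcp_pos': [0.285, 0.611, 0.223], 'orientation': [-0.681, -3.067, 0.002], 'contact_force': [0.395, -0.281, -0.011], 'moment': [-0.013, -0.048, 0.001], 'gripper_force': 0.0, 'grip_width': 0.085} 0.014
[[0.001, -0.948, -0.318, 0.082], [1.0, 0.001, -0.0, 0.001], [0.0, -0.318, 0.948, -0.149], [0.0, 0.0, 0.0, 1.0]]
```

View pics/scene0.png

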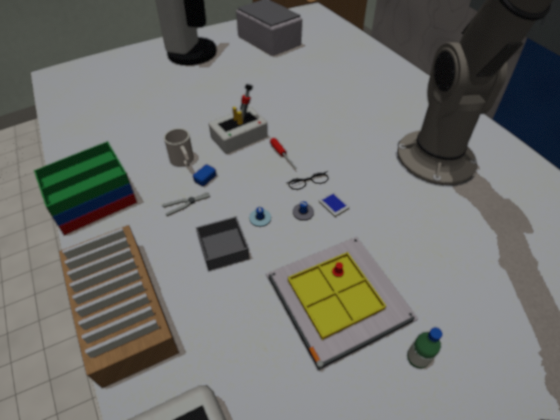

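View pics/side0.png

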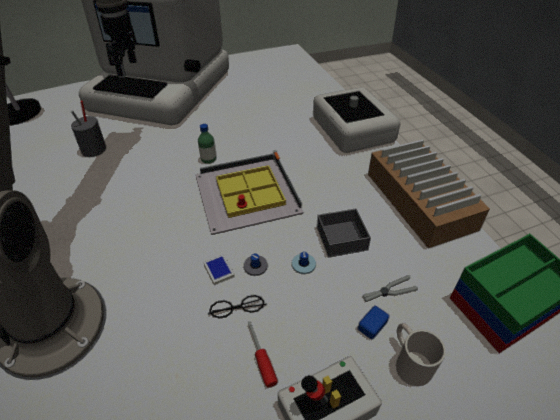

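Scene and side show one red chuck in the tray (scene 338,269) and two upright lenses, pale blue (260,215) and grey (303,209). The console is at (240,128), the bin at (223,243), and the deck's orange clamp arm at (313,354). I'll zoom in to get precise pixels.

```bash
python3 - <<'E'
import cv2
a=cv2.imread('pics/scene0.png')[175:365,185:420]; cv2.imwrite('pics/c1.png',cv2.resize(a,None,fx=3.15,fy=3.15,interpolation=cv2.INTER_CUBIC)) 
b=cv2.imread('pics/side0.png')[345:420,260:400]; b=cv2.resize(b,None,fx=4,fy=4,interpolation=cv2.INTER_CUBIC)
c=cv2.imread('pics/scene0.png')[75:155,200:340]; c=cv2.resize(c,None,fx=4,fy=4,interpolation=cv2.INTER_CUBIC)[:300]
import numpy as np
cv2.imwrite('pics/c2.png',np.vstack([b,c]))
a=cv2.imread('pics/side0.png')[140:280,190:380]; cv2.imwrite('pics/c3.png',cv2.resize(a,None,fx=4,fy=4,interpolation=cv2.INTER_CUBIC)) 
E
```

```text
(no output)
```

View pics/c1.png

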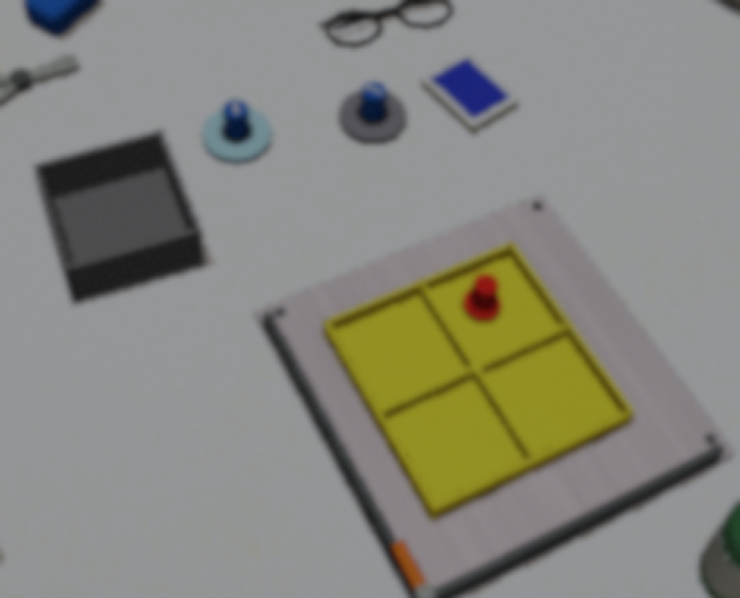

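View pics/c2.png

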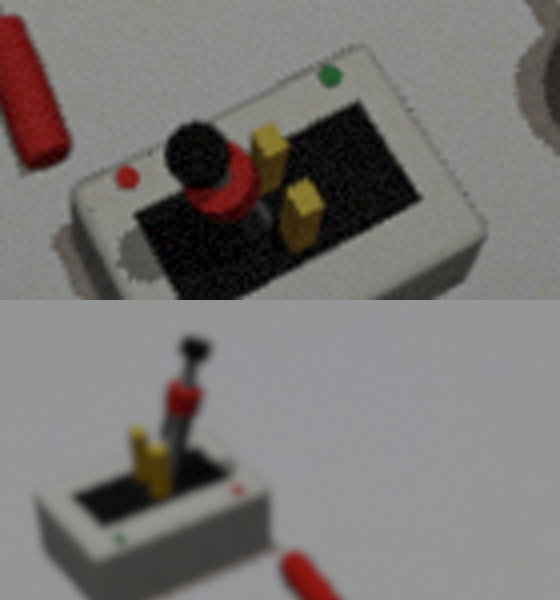

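View pics/c3.png

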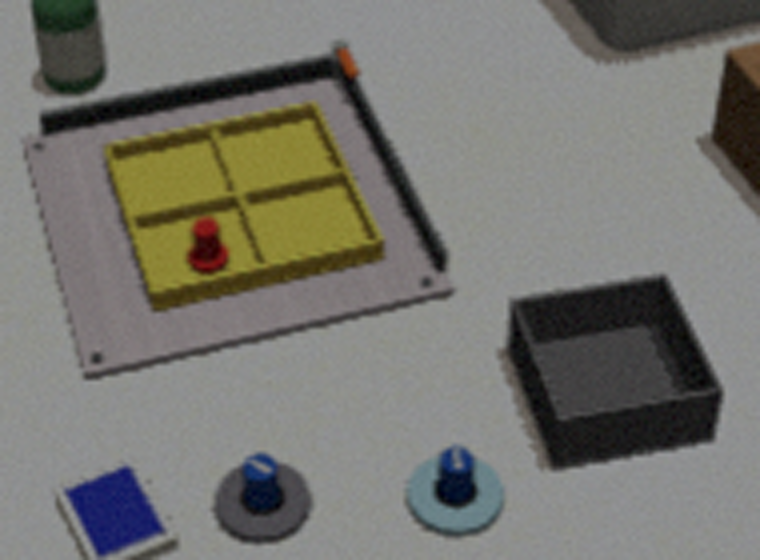

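```bash
python3 - <<'E'
from h import *
Ts=cam('scene');Td=cam('side')
f1=lambda p:(np.array(p,float)+.5)/3.15-.5+[185,175]
f3=lambda p:(np.array(p,float)+.5)/4-.5+[190,140]
f2=lambda p:(np.array(p,float)+.5)/4-.5+[260,345]
f4=lambda p:(np.array(p,float)-[0,300]+.5)/4-.5+[200,75]
def show(nm,s,d,z,fs=f1,fd=f3):
    print(nm)
    if s: print('  scene',np.round(at('scene',fs(s),z,Ts)[:,:2]*1000).tolist())
    if d: print('  side ',np.round(at('side',fd(d),z,Td)[:,:2]*1000).tolist())
show('tray',[(327,323),(512,246),(632,414),(435,510)],[(382,243),(152,298),(107,148),(315,103)],.026)
show('lens1 stud',[(236,106)],[(457,455)],.036); show('lens1 disc',[(237,135)],[(455,492)],.008)
show('lens4 stud',[(375,90)],[(262,465)],.036); show('lens4 disc',[(372,116)],[(263,500)],.008)
show('chuck top',[(486,283)],[(206,226)],.042); show('chuck base',[(482,307)],[(208,258)],.018)
show('bin rim',[(38,166),(160,134),(200,235),(72,271)],[(720,392),(547,420),(510,300),(665,277)],.045)
show('bin bottom',[(76,300),(207,263)],[(717,440),(553,467)],.0)
show('deck corners',[(260,318),(540,198),(730,455),(415,600)],[(452,293),(87,375),(25,140)],.008)
show('fence top ends',[(265,318),(720,452)],[(445,252),(42,117),(340,45)],.026)
show('console',[(35,492),(98,562),(270,487),(205,430)],[(487,230),(365,48),(75,188)],.06,f4,f2)
show('gate',[(139,430),(157,447)],[(271,130),(306,190)],.102,f4,f2)
for nm,s,d in [('knob',(195,345),(198,157)),('collar',(184,398),(226,188)),('blk far',(139,430),(271,130)),('blk near',(157,447),(306,190)),]:
    o1,d1=ray('scene',f4([s]),Ts);o2,d2=ray('side',f2([d]),Td)
    A=np.c_[d1[0],-d2[0]]; t=np.linalg.lstsq(A,o2-o1,rcond=None)[0]; p,q=o1+t[0]*d1[0],o2+t[1]*d2[0]
    print(nm,np.round((p+q)/2*1000),np.round(np.linalg.norm(p-q)*1000,1))
E
```

```text
tray
  scene [[594.0, 161.0], [446.0, 169.0], [453.0, 318.0], [602.0, 311.0]]
  side  [[594.0, 155.0], [442.0, 159.0], [451.0, 312.0], [602.0, 308.0]]
lens1 stud
  scene [[564.0, -36.0]]
  side  [[567.0, -33.0]]
lens1 disc
  scene [[567.0, -31.0]]
  side  [[565.0, -36.0]]
lens4 stud
  scene [[461.0, 0.0]]
  side  [[463.0, -1.0]]
lens4 disc
  scene [[463.0, 2.0]]
  side  [[461.0, -3.0]]
chuck top
  scene [[488.0, 194.0]]
  side  [[489.0, 194.0]]
chuck base
  scene [[490.0, 198.0]]
  side  [[487.0, 190.0]]
bin rim
  scene [[722.0, -46.0], [630.0, -31.0], [644.0, 67.0], [735.0, 52.0]]
  side  [[723.0, -51.0], [621.0, -34.0], [641.0, 61.0], [738.0, 45.0]]
bin bottom
  scene [[736.0, 46.0], [638.0, 62.0]]
  side  [[728.0, -50.0], [628.0, -34.0]]
deck corners
  scene [[628.0, 126.0], [393.0, 134.0], [405.0, 369.0], [638.0, 349.0]]
  side  [[626.0, 113.0], [390.0, 127.0], [402.0, 364.0]]
fence top ends
  scene [[630.0, 138.0], [420.0, 368.0]]
  side  [[628.0, 133.0], [417.0, 362.0], [642.0, 366.0]]
console
  scene [[555.0, -387.0], [546.0, -290.0], [401.0, -310.0], [412.0, -398.0]]
  side  [[554.0, -393.0], [544.0, -301.0], [402.0, -314.0]]
gate
  scene [[478.0, -364.0], [476.0, -339.0]]
  side  [[479.0, -336.0], [481.0, -364.0]]
knob [ 434. -358.  163.] 0.8
collar [ 446. -358.  123.] 3.2
blk far [ 480. -343.  115.] 11.5
blk near [ 477. -357.   92.] 15.4
```

Measured, in mm:

| Thing | Position |
|---|---|
| Chuck | (488, 194) |
| Lens1 | (566, -34) |
| Lens4 | (462, -1) |
| Tray centre | about (523, 237), yaw about -2.7° |
| Bin centre | about (682, 8) |
| Fence corner | about (635, 360) |
| Pivot | about (478, -350), yaw about +6° |

The sizes agree with the spec, so I'll move over the tray.

step_arm:
  rows:
    - [0.112,-0.232,0,0,0,0]
    - [0.112,-0.232,0,0,0,0]
    - [0.112,-0.232,0,0,0,0]
    - [0.112,-0.232,0,0,0,0]
    - [0.112,-0.232,0,0,0,0]
  jaw: 0.5
  squeeze: 40

```text
clock: 0.57
tcp_pos: [0.3577, 0.465, 0.224]
orientation: [0.695, 3.061, -0.006]
contact_force: [0.0, -0.7, 0.0]
grip_width: 0.043
gripper_force: 0.0
```

step_arm:
  rows:
    - [0.112,-0.232,0,0,0,0]
    - [0.112,-0.232,0,0,0,0]
    - [0.112,-0.232,0,0,0,0]
    - [0.112,-0.232,0,0,0,0]
    - [0.112,-0.232,0,0,0,0]

```text
clock: 0.98
tcp_pos: [0.4235, 0.326, 0.2241]
orientation: [0.696, 3.062, -0.004]
contact_force: [0.4, -0.2, 0.8]
grip_width: 0.0429
gripper_force: 0.0
```

step_arm:
  rows:
    - [0.112,-0.232,0,0,0,0]
    - [0.112,-0.232,0,0,0,0]
    - [0.112,-0.232,0,0,0,0]
    - [0.112,-0.232,0,0,0,0]
    - [0.112,-0.232,0,0,0,0]

```text
clock: 1.4
tcp_pos: [0.4899, 0.1871, 0.2242]
orientation: [0.695, 3.062, -0.004]
contact_force: [0.3, -0.1, -0.2]
grip_width: 0.0425
gripper_force: 0.0
```

```bash
python3 - <<'E'
from h import *
o=r.get_obs(); print({k:np.round(v,4).tolist() for k,v in o.items()})
im,T=grab('wrist','w1')
print(np.round(proj('wrist',[[.4885,.194,.042],[.635,.36,.008]],T)))
E
```

```text
{'clock': 1.4, 'joints': [-0.6606, 0.2283, 0.2052, 1.925, -0.0515, 0.9936, 0.6916], 'qvel': [-0.0562, 0.0036, -0.0851, -0.004, -0.0267, -0.002, -0.0876], 'tau': [-0.2324, -40.17, 1.174, -26.3187, -0.2132, -0.0395, 0.8913], 'tcp_pos': [0.4899, 0.1871, 0.2242], 'orientation': [0.6954, 3.0617, -0.0037], 'contact_force': [0.3413, -0.0823, -0.2478], 'moment': [0.0258, 0.0035, -0.046], 'gripper_force': 0.0, 'grip_width': 0.0425}
[[286. 179.]
 [466. 223.]]
```

View pics/w1.png

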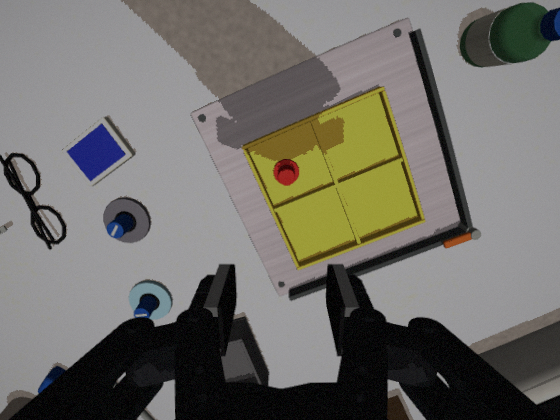

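The wrist view shows the chuck top at (286,170), the tray corners at (244,147), (383,89), (425,219) and (299,269), the fence inner corner near (462,226), and the lenses at (127,220) and (150,300). I'll cross-check these against the fixed cameras with the arm settled.

```bash
python3 - <<'E'
from h import *
T=np.load('pics/w1_T.npy')
o=r.get_obs(); print(np.round(o['tcp_pos'],4), np.round(o['qvel'],3))
def s(nm,uv,z): print(nm,np.round(at('wrist',uv,z,T)[:,:2]*1000).tolist())
s('tray',[(244,147),(383,89),(425,219),(299,269)],.026)
s('chucktop',[(286,169)],.042); s('foot',[(286,174)],.015)
s('corner',[(462,226)],.008); s('fence',[(413,31),(289,298)],.026)
s('deck',[(191,114),(410,19),(281,296)],.008)
s('lens4',[(127,220)],.008); s('lens1',[(150,300)],.008)
print('exp tray px',proj('wrist',[[.594,.158,.026],[.444,.164,.026],[.452,.315,.026],[.602,.3095,.026]],T).round())
im,T2=grab('wrist','w2'); o=r.get_obs(); print(np.round(o['tcp_pos'],4), np.round(o['qvel'],3))
print(np.abs(im.astype(int)-np.load('pics/w1.npy')).mean())
m=lambda im:[np.round(np.argwhere((im[...,0]>110)&(im[...,1]<60)).mean(0)[::-1],1),np.round(np.argwhere((im[...,0]>90)&(im[...,1]>90)&(im[...,2]<60)).mean(0)[::-1],1)]
print(m(im),m(np.load('pics/w1.npy')))
E
```

```text
[0.4885 0.1907 0.2242] [-0.049  0.004 -0.071 -0.005 -0.019 -0.001 -0.029]
tray [[443.0, 168.0], [451.0, 317.0], [599.0, 312.0], [594.0, 161.0]]
chucktop [[479.0, 198.0]]
foot [[489.0, 194.0]]
corner [[636.0, 354.0]]
fence [[414.0, 362.0], [624.0, 134.0]]
deck [[390.0, 131.0], [402.0, 370.0], [628.0, 122.0]]
lens4 [[460.0, 3.0]]
lens1 [[563.0, -32.0]]
exp tray px [[297. 270.]
 [241. 149.]
 [382.  91.]
 [424. 223.]]
[0.4875 0.1933 0.224 ] [-0.034  0.001 -0.046 -0.004 -0.008  0.    -0.005]
7.232932256235828
[array([288.1, 178.3]), array([335.3, 180.9])] [array([291.7, 176.3]), array([338.1, 177.9])]
```

step_arm:
  rows:
    - [0.001,0,-0.2,0,0,0]
    - [0.001,0,-0.2,0,0,0]
    - [0.001,0,-0.2,0,0,0]
    - [0.001,0,-0.2,0,0,0]
    - [0.001,0,-0.2,0,0,0]

```text
clock: 1.92
tcp_pos: [0.4859, 0.1951, 0.103]
orientation: [-0.676, -3.064, 0.004]
contact_force: [-0.1, -1.0, 0.9]
grip_width: 0.0428
gripper_force: 0.0
```

step_arm:
  rows:
    - [0,0,-0.105,0,0,0]
    - [0,0,-0.105,0,0,0]
    - [0,0,-0.105,0,0,0]
    - [0,0,-0.105,0,0,0]
    - [0,0,-0.105,0,0,0]

```text
clock: 2.33
tcp_pos: [0.4896, 0.1954, 0.0438]
orientation: [0.679, 3.064, 0.005]
contact_force: [0.4, -1.1, -0.2]
grip_width: 0.0428
gripper_force: 0.0
```

step_arm:
  rows:
    - [0,0,0,0,0,0]
    - [0,0,0,0,0,0]
    - [0,0,0,0,0,0]
    - [0,0,0,0,0,0]
    - [0,0,0,0,0,0]
  jaw: 1
  squeeze: 40

```text
clock: 2.75
tcp_pos: [0.4879, 0.1941, 0.0415]
orientation: [0.681, 3.067, 0.001]
contact_force: [-0.2, 1.1, -0.5]
grip_width: 0.0004
gripper_force: 0.0
```

step_arm:
  rows:
    - [0,0,0.05,0,0,0]
    - [0,0,0.1,0,0,0]
    - [0,0,0.15,0,0,0]
    - [0,0,0.2,0,0,0]
    - [0,0,0.2,0,0,0]

```text
clock: 3.17
tcp_pos: [0.4911, 0.1953, 0.1667]
orientation: [0.68, 3.06, 0.01]
contact_force: [1.3, 0.4, 0.3]
grip_width: -0.0001
gripper_force: 0.0
```

The jaws closed on nothing, so I'll look again.

```bash
python3 - <<'E'
from h import *
im,T=grab('wrist','w3'); o=r.get_obs(); print(np.round(o['tcp_pos'],4))
a,Ts=grab('scene','s3'); b,Td=grab('side','d3')
cv2.imwrite('pics/m3.png',np.vstack([np.hstack([cv2.resize(im[100:400,100:500],(400,300))]),np.hstack([cv2.resize(b[150:250,190:323],(400,300))])])[:,:,::-1])
E
```

```text
[0.4898 0.1949 0.1642]
```

View pics/m3.png

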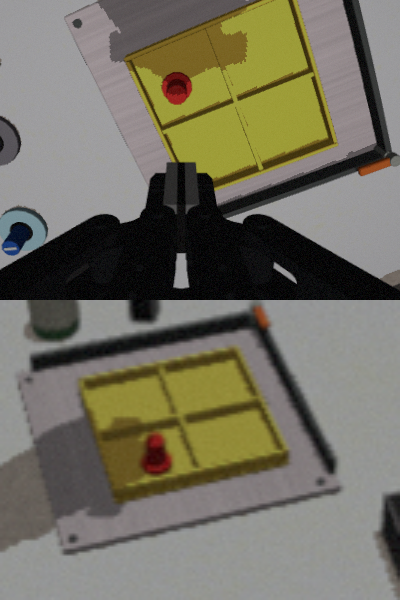

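```bash
python3 - <<'E'
from h import *
T=cam('wrist'); Td=cam('side'); Ts=cam('scene'); p=np.array(r.get_obs()['tcp_pos']); print(p.round(4))
tip=p-[0,0,.014]
for n,t in [('side',Td),('scene',Ts),('wrist',T)]: print(n,proj(n,[tip,p,[.4885,.194,.042],[.4885,.194,.012]],t).round(1).tolist())
b=np.load('pics/d3.npy')[60:230,160:320]; s=np.load('pics/s3.npy')[160:330,260:420]; w=np.load('pics/w3.npy')[120:320,180:380]
k=lambda x:cv2.resize(x,(266,266*x.shape[0]//x.shape[1]),interpolation=cv2.INTER_CUBIC)[:266]
k=lambda x:cv2.resize(x,(390,400),interpolation=cv2.INTER_CUBIC)
cv2.imwrite('pics/m4.png',np.hstack([k(b),k(s)])[:,:,::-1])
for n,i in [('w3','wrist'),('s3','scene'),('d3','side')]:
    im=np.load(f'pics/{n}.npy').astype(int); m=((im[...,0]>70)&(im[...,1]<45)&(im[...,2]<55)).astype(np.uint8)
    _,l,st,c=cv2.connectedComponentsWithStats(m); print(i,[(s[:5].tolist(),c_.round(1).tolist()) for s,c_ in zip(st[1:],c[1:]) if s[4]>15])
E
```

```text
[0.4875 0.194  0.1609]
side [[237.5, 163.5], [237.1, 158.8], [241.1, 196.1], [241.9, 204.6]]
scene [[345.4, 234.8], [346.4, 230.4], [338.7, 264.5], [337.1, 272.0]]
wrist [[279.3, 259.3], [279.2, 272.0], [280.4, 203.0], [280.5, 193.3]]
wrist [([262, 172, 29, 32, 585], [276.5, 188.0])]
scene [([242, 97, 7, 7, 39], [245.0, 99.9]), ([271, 139, 14, 16, 91], [277.0, 146.3]), ([333, 264, 10, 12, 88], [338.1, 269.8])]
side [([239, 195, 5, 5, 19], [241.0, 196.8]), ([237, 201, 10, 7, 34], [241.3, 204.9]), ([255, 349, 22, 37, 420], [265.4, 367.2]), ([307, 381, 17, 17, 126], [317.0, 391.0]), ([290, 387, 4, 5, 16], [291.5, 389.0])]
```

View pics/m4.png

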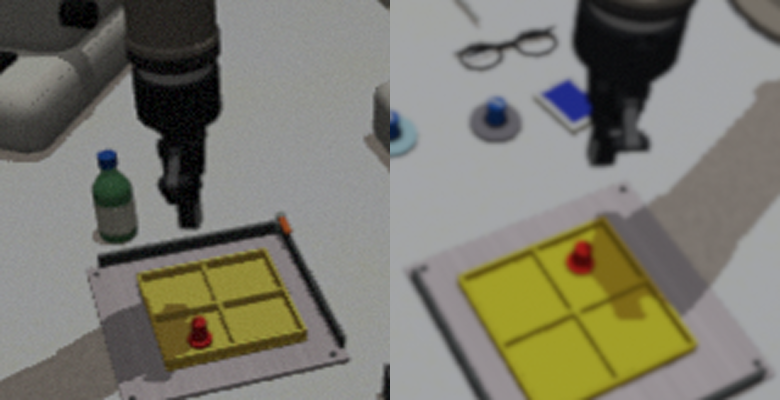

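```bash
python3 - <<'E'
from h import *
from scipy.optimize import least_squares
Td=cam('side');Ts=cam('scene')
o1,d1=ray('scene',[[346,229]],Ts);o2,d2=ray('side',[[238,155.6]],Td)
t=np.linalg.lstsq(np.c_[d1[0],-d2[0]],o2-o1,rcond=None)[0]; p,q=o1+t[0]*d1[0],o2+t[1]*d2[0]; print('tip tri',p.round(4),q.round(4))
# wrist PnP on tray corners (w2, w3), tray pose world fixed from fixed cams
def corners(f):
    im=np.load(f'pics/{f}.npy').astype(int); m=((im[...,0]>45)&(im[...,1]>45)&(im[...,2]<0.6*im[...,0])).astype(np.uint8)*255
    c=max(cv2.findContours(m,cv2.RETR_EXTERNAL,cv2.CHAIN_APPROX_NONE)[0],key=cv2.contourArea)
    h=cv2.convexHull(c); e=0.02*cv2.arcLength(h,True); return cv2.approxPolyDP(h,e,True).reshape(-1,2), cv2.contourArea(c)
for f in ['w1','w2','w3']: print(f,corners(f)[0].tolist(),np.load(f'pics/{f}_T.npy')[:3,3].round(3))
w=np.array([[.444,.1645,.026],[.4515,.315,.026],[.6,.310,.026],[.594,.159,.026]])
C=np.array([.522,.237]); a=np.deg2rad(-2.8); Rm=np.array([[np.cos(a),-np.sin(a)],[np.sin(a),np.cos(a)]])
w=np.c_[np.array([[-.077,-.077],[-.077,.077],[.077,.077],[.077,-.077]])@Rm.T+C,np.full(4,.026)]
K=eyes.camera_info('wrist')
for f in ['w1','w2','w3']:
    c=corners(f)[0].astype(float)
    T=np.load(f'pics/{f}_T.npy'); pr=proj('wrist',w,T)
    if len(c)<4: continue
    c=np.array([c[np.argmin(np.linalg.norm(c-x,axis=1))] for x in pr]); print('res',(c-pr).round(1).tolist())
    def F(x):
        T2=T.copy(); T2[:3,:3]=R.from_rotvec([0,0,x[3]]).as_matrix()@T[:3,:3]; T2[:3,3]+=x[:3]; return (proj('wrist',w,T2)-c).ravel()
    s=least_squares(F,np.zeros(4)); print(f,s.x.round(4),np.abs(s.fun).max().round(2))
E
```

```text
tip tri [0.4905 0.1954 0.1687] [0.4907 0.1953 0.1686]
w1 [[383, 87], [424, 221], [297, 269], [242, 147]] [0.416 0.224 0.373]
w2 [[380, 90], [421, 224], [295, 272], [239, 150]] [0.415 0.227 0.373]
w3 [[392, 88], [437, 245], [314, 290], [272, 262], [224, 158]] [0.416 0.23  0.316]
res [[2.6, -0.1], [-0.0, 0.6], [-0.6, -1.8], [1.2, -2.2]]
w1 [-0.0012 -0.0014  0.0063 -0.001 ] 0.26
res [[2.3, -0.0], [-0.1, -0.0], [-0.4, -1.8], [2.1, -1.7]]
w2 [-0.0011 -0.001   0.0054 -0.0048] 0.4
res [[3.0, -0.6], [-0.3, -0.0], [-0.1, -1.9], [26.3, -10.9]]
w3 [-0.0054 -0.0028  0.0157 -0.0457] 13.54
```

The tips triangulate to about 6 to 7 mm above the reported TCP, not 14 mm below it, so the first close passed above the stud. I'll go about 20 mm lower.

step_arm:
  rows:
    - [0,0,-0.2,0,0,0]
    - [0,0,-0.2,0,0,0]
    - [0,0,-0.2,0,0,0]
    - [0,0,-0.2,0,0,0]
    - [0,0,-0.2,0,0,0]
  jaw: 0.5

```text
clock: 3.73
tcp_pos: [0.4854, 0.1927, 0.0389]
orientation: [-0.68, -3.062, 0.008]
contact_force: [0.2, -0.3, 1.0]
grip_width: 0.043
gripper_force: 0.0
```

step_arm:
  rows:
    - [0,0,-0.01,0,0,0]
    - [0,0,-0.02,0,0,0]
    - [0,0,-0.032,0,0,0]
    - [0,0,-0.032,0,0,0]
    - [0,0,-0.032,0,0,0]

```text
clock: 4.15
tcp_pos: [0.4879, 0.1942, 0.0223]
orientation: [0.681, 3.067, 0.001]
contact_force: [0.3, 0.3, 0.0]
grip_width: 0.043
gripper_force: 0.0
```

step_arm:
  rows:
    - [0,0,0,0,0,0]
    - [0,0,0,0,0,0]
    - [0,0,0,0,0,0]
    - [0,0,0,0,0,0]
    - [0,0,0,0,0,0]
  jaw: 1
  squeeze: 40

```text
clock: 4.57
tcp_pos: [0.4881, 0.1942, 0.0225]
orientation: [0.681, 3.066, 0.001]
contact_force: [-1.0, 0.1, 6.2]
grip_width: 0.0159
gripper_force: 39.0
```

step_arm:
  rows:
    - [0,0,0.05,0,0,0]
    - [0,0,0.1,0,0,0]
    - [0,0,0.15,0,0,0]
    - [0,0,0.2,0,0,0]
    - [0,0,0.2,0,0,0]

```text
clock: 4.98
tcp_pos: [0.4911, 0.1954, 0.1473]
orientation: [0.68, 3.06, 0.01]
contact_force: [0.3, 1.4, -0.8]
grip_width: 0.016
gripper_force: 39.2
```

Chuck gripped, at 16 mm width and 39 N. Taking it to the bin.

step_arm:
  rows:
    - [0.1615,-0.155,0,0,0,0]
    - [0.1615,-0.155,0,0,0,0]
    - [0.1615,-0.155,0,0,0,0]
    - [0.1615,-0.155,0,0,0,0]
    - [0.1615,-0.155,0,0,0,0]

```text
clock: 5.4
tcp_pos: [0.5867, 0.0968, 0.1416]
orientation: [0.69, 3.063, -0.003]
contact_force: [0.1, -0.2, 0.3]
grip_width: 0.0159
gripper_force: 39.2
```

step_arm:
  rows:
    - [0.1615,-0.155,0,0,0,0]
    - [0.1615,-0.155,0,0,0,0]
    - [0.1615,-0.155,0,0,0,0]
    - [0.1615,-0.155,0,0,0,0]
    - [0.1615,-0.155,0,0,0,0]

```text
clock: 5.82
tcp_pos: [0.6825, 0.0051, 0.1412]
orientation: [0.687, 3.065, -0.003]
contact_force: [-0.1, 1.0, -0.5]
grip_width: 0.016
gripper_force: 39.2
```

step_arm:
  rows:
    - [0,0,-0.05,0,0,0]
    - [0,0,-0.1,0,0,0]
    - [0,0,-0.17,0,0,0]
    - [0,0,-0.17,0,0,0]
    - [0,0,-0.17,0,0,0]

```text
clock: 6.23
tcp_pos: [0.6782, 0.0105, 0.0376]
orientation: [-0.676, -3.061, 0.001]
contact_force: [0.2, -0.2, 0.4]
grip_width: 0.0158
gripper_force: 39.2
```

step_arm:
  rows:
    - [0,0,0,0,0,0]
    - [0,0,0,0,0,0]

```text
clock: 6.4
tcp_pos: [0.6832, 0.0089, 0.0428]
orientation: [0.679, 3.063, 0.002]
contact_force: [0.3, 0.6, -0.6]
grip_width: 0.0157
gripper_force: 39.2
```

step_arm:
  rows:
    - [0,0,0,0,0,0]
    - [0,0,0,0,0,0]
    - [0,0,0,0,0,0]
    - [0,0,0,0,0,0]
  jaw: 0.55

```text
clock: 6.73
tcp_pos: [0.682, 0.008, 0.0408]
orientation: [0.681, 3.066, 0.001]
contact_force: [-0.4, -0.8, -1.0]
grip_width: 0.038
gripper_force: 0.0
```

step_arm:
  rows:
    - [0,0,0.05,0,0,0]
    - [0,0,0.1,0,0,0]
    - [0,0,0.15,0,0,0]
    - [0,0,0.2,0,0,0]
    - [0,0,0.2,0,0,0]

```text
clock: 7.15
tcp_pos: [0.6856, 0.0077, 0.1672]
orientation: [0.679, 3.057, 0.005]
contact_force: [1.0, 0.2, 0.0]
grip_width: 0.0384
gripper_force: 0.0
```

step_arm:
  rows:
    - [-0.193,-0.071,0,0,0,0]
    - [-0.193,-0.071,0,0,0,0]
    - [-0.193,-0.071,0,0,0,0]
    - [-0.193,-0.071,0,0,0,0]
    - [-0.193,-0.071,0,0,0,0]

```text
clock: 7.57
tcp_pos: [0.5634, -0.0359, 0.16]
orientation: [-0.684, -3.065, 0.0]
contact_force: [0.8, 0.3, 0.2]
grip_width: 0.0386
gripper_force: 0.0
```

```bash
cat > fl.py <<'E'
from h import *
# find blue studs (stud tops/bodies) and red blobs in fixed views
def blobs(n,f):
    im,T=grab(n,f); im=im.astype(int); out=[]
    m=((im[...,2]>60)&(im[...,2]>1.7*im[...,0])&(im[...,2]>1.25*im[...,1])).astype(np.uint8)
    _,l,st,c=cv2.connectedComponentsWithStats(m)
    for s,q in zip(st[1:],c[1:]):
        if s[4]>15: out.append((q,s[4],at(n,[q],.022,T)[0,:2]))
    return out
if __name__=='__main__':
    import sys
    for n in ['scene','side']:
        for q,a,p in blobs(n,n+sys.argv[1]): print(n,q.round(1),a,(p*1000).round(0))
    print(r.get_obs()['tcp_pos'].round(4) if hasattr(r.get_obs()['tcp_pos'],'round') else r.get_obs()['tcp_pos'])
E
python3 fl.py 5; python3 - <<'E'
from h import *
a=np.load('pics/scene5.npy')[175:265,185:335]; b=np.load('pics/side5.npy')[180:310,190:400]
cv2.imwrite('pics/m5.png',np.vstack([cv2.resize(a,(500,300),interpolation=2),cv2.resize(b,(500,300),interpolation=2)])[:,:,::-1])
E
```

```text
scene [203.5 173.7] 234 [ 637. -230.]
scene [333.8 202.5] 188 [385.  24.]
scene [303.2 205.2] 20 [458.  -5.]
scene [259.  211.4] 30 [565. -39.]
scene [435.3 333.5] 118 [400. 416.]
side [203.3 125.6] 25 [475. 586.]
side [303.7 255.3] 29 [569. -27.]
side [254.4 256.8] 27 [463.   9.]
side [218.1 267.4] 297 [378.   8.]
side [373.9 319.7] 485 [ 636. -232.]
[ 0.567  -0.0341  0.1606]
```

View pics/m5.png

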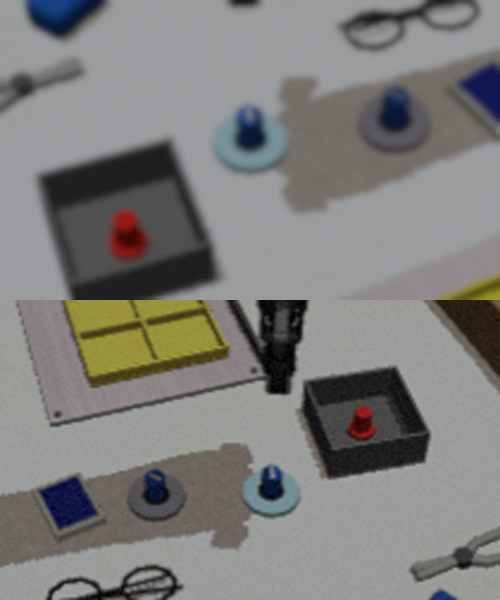

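The chuck stands in the bin, and both lenses are unmoved. Picking lens1.

step_arm:
  rows:
    - [0,0,-0.2,0,0,0]
    - [0,0,-0.2,0,0,0]
    - [0,0,-0.2,0,0,0]
    - [0,0,-0.2,0,0,0]
    - [0,0,-0.2,0,0,0]

```text
clock: 8.08
tcp_pos: [0.5657, -0.034, 0.0386]
orientation: [-0.679, -3.064, 0.001]
contact_force: [-0.0, 0.2, 0.7]
grip_width: 0.0385
gripper_force: 0.0
```

step_arm:
  rows:
    - [0,0,-0.02,0,0,0]
    - [0,0,-0.04,0,0,0]
    - [0,0,-0.0535,0,0,0]
    - [0,0,-0.0535,0,0,0]
    - [0,0,-0.0535,0,0,0]

```text
clock: 8.5
tcp_pos: [0.5658, -0.0345, 0.0079]
orientation: [-0.681, -3.067, -0.0]
contact_force: [0.2, -0.5, 1.1]
grip_width: 0.0386
gripper_force: 0.0
```

step_arm:
  rows:
    - [0,0,0,0,0,0]
    - [0,0,0,0,0,0]
    - [0,0,0,0,0,0]
    - [0,0,0,0,0,0]
    - [0,0,0,0,0,0]
  jaw: 1
  squeeze: 50

```text
clock: 8.92
tcp_pos: [0.5664, -0.0346, 0.0087]
orientation: [0.681, 3.066, 0.001]
contact_force: [-1.5, 0.2, 5.9]
grip_width: 0.0177
gripper_force: 49.0
```

step_arm:
  rows:
    - [0,0,0.05,0,0,0]
    - [0,0,0.1,0,0,0]
    - [0,0,0.15,0,0,0]
    - [0,0,0.2,0,0,0]
    - [0,0,0.2,0,0,0]

```text
clock: 9.33
tcp_pos: [0.5695, -0.0349, 0.1336]
orientation: [0.68, 3.058, 0.004]
contact_force: [1.5, -0.5, 0.5]
grip_width: 0.0181
gripper_force: 48.9
```

step_arm:
  rows:
    - [-0.007,0.1935,0,0,0,0]
    - [-0.007,0.1935,0,0,0,0]
    - [-0.007,0.1935,0,0,0,0]
    - [-0.007,0.1935,0,0,0,0]
    - [-0.007,0.1935,0,0,0,0]

```text
clock: 9.75
tcp_pos: [0.561, 0.0845, 0.1274]
orientation: [-0.673, -3.068, -0.001]
contact_force: [0.5, -0.6, -0.0]
grip_width: 0.0181
gripper_force: 49.0
```

step_arm:
  rows:
    - [-0.007,0.1935,0,0,0,0]
    - [-0.007,0.1935,0,0,0,0]
    - [-0.007,0.1935,0,0,0,0]
    - [-0.007,0.1935,0,0,0,0]
    - [-0.007,0.1935,0,0,0,0]

```text
clock: 10.17
tcp_pos: [0.5571, 0.1988, 0.1274]
orientation: [-0.676, -3.068, 0.0]
contact_force: [0.4, -0.9, -0.5]
grip_width: 0.0181
gripper_force: 49.1
```

step_arm:
  rows:
    - [0,0,-0.05,0,0,0]
    - [0,0,-0.1,0,0,0]
    - [0,0,-0.12,0,0,0]
    - [0,0,-0.12,0,0,0]
    - [0,0,-0.12,0,0,0]

```text
clock: 10.58
tcp_pos: [0.5575, 0.1957, 0.0558]
orientation: [-0.684, -3.066, 0.002]
contact_force: [0.7, -0.1, 0.4]
grip_width: 0.0183
gripper_force: 49.1
```

```bash
python3 fl.py 6; python3 - <<'E'
from h import *
a=np.load('pics/scene6.npy')[200:330,220:400]; b=np.load('pics/side6.npy')[140:270,190:370]
cv2.imwrite('pics/m6.png',np.vstack([cv2.resize(a,(415,300),interpolation=2),cv2.resize(b,(415,300),interpolation=2)])[:,:,::-1])
E
```

```text
scene [203.5 174.1] 251 [ 637. -229.]
scene [435.2 333.9] 126 [401. 417.]
side [203.3 125.6] 25 [475. 586.]
side [254.6 256.8] 33 [463.   8.]
side [218.2 267.4] 310 [378.   8.]
side [373.8 319.7] 482 [ 636. -232.]
[0.5587 0.197  0.0573]
```

View pics/m6.png

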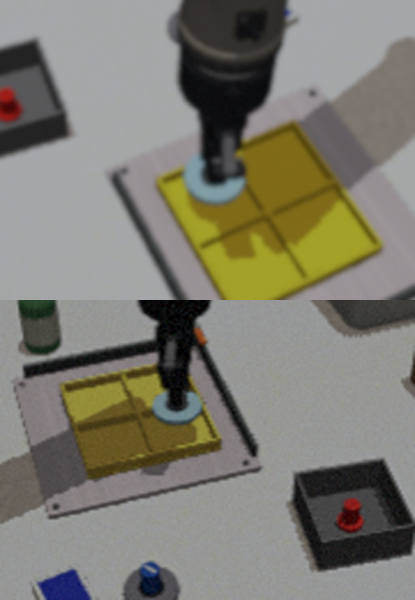

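```bash
python3 - <<'E'
from h import *
for n,p in [('scene',[312.8,278]),('side',[266.8,186])]: print((at(n,[p],.053,cam(n))*1000).round())
E
```

```text
[[560. 201.  53.]]
[[559. 195.  53.]]
```

step_arm:
  rows:
    - [0,0,-0.02,0,0,0]
    - [0,0,-0.035,0,0,0]
    - [0,0,-0.05,0,0,0]
    - [0,0,-0.05,0,0,0]
    - [0,0,-0.05,0,0,0]

```text
clock: 11.1
tcp_pos: [0.5567, 0.1974, 0.0249]
orientation: [-0.68, -3.066, 0.002]
contact_force: [0.6, -0.8, -0.0]
grip_width: 0.0182
gripper_force: 49.1
```

step_arm:
  rows:
    - [0,0,-0.004,0,0,0]
    - [0,0,-0.0085,0,0,0]
    - [0,0,-0.0085,0,0,0]
    - [0,0,-0.0085,0,0,0]
    - [0,0,-0.0085,0,0,0]

```text
clock: 11.52
tcp_pos: [0.5573, 0.1977, 0.0208]
orientation: [0.681, 3.067, 0.0]
contact_force: [0.7, -0.3, -0.5]
grip_width: 0.0179
gripper_force: 49.1
```

step_arm:
  rows:
    - [0,0,0,0,0,0]
    - [0,0,0,0,0,0]
    - [0,0,0,0,0,0]
    - [0,0,0,0,0,0]
  jaw: 0.55

```text
clock: 11.85
tcp_pos: [0.5574, 0.1976, 0.0208]
orientation: [0.681, 3.067, 0.0]
contact_force: [-0.3, 0.0, 0.0]
grip_width: 0.0384
gripper_force: 0.0
```

step_arm:
  rows:
    - [0,0,0.03,0,0,0]
    - [0,0,0.1,0,0,0]
    - [0,0,0.15,0,0,0]
    - [0,0,0.2,0,0,0]
    - [0,0,0.2,0,0,0]

```text
clock: 12.27
tcp_pos: [0.5611, 0.1988, 0.147]
orientation: [0.68, 3.059, 0.01]
contact_force: [0.8, -0.0, -0.7]
grip_width: 0.0384
gripper_force: 0.0
```

step_arm:
  rows:
    - [-0.08,-0.165,0,0,0,0]
    - [-0.08,-0.165,0,0,0,0]
    - [-0.08,-0.165,0,0,0,0]
    - [-0.08,-0.165,0,0,0,0]
    - [-0.08,-0.165,0,0,0,0]

```text
clock: 12.68
tcp_pos: [0.5088, 0.0971, 0.1407]
orientation: [-0.685, -3.066, 0.0]
contact_force: [-0.5, 0.7, 0.4]
grip_width: 0.0381
gripper_force: 0.0
```

step_arm:
  rows:
    - [-0.08,-0.165,0,0,0,0]
    - [-0.08,-0.165,0,0,0,0]
    - [-0.08,-0.165,0,0,0,0]
    - [-0.08,-0.165,0,0,0,0]
    - [-0.08,-0.165,0,0,0,0]

```text
clock: 13.1
tcp_pos: [0.4617, -0.0004, 0.1408]
orientation: [0.683, 3.066, 0.001]
contact_force: [0.2, 0.8, 0.3]
grip_width: 0.0384
gripper_force: 0.0
```

```bash
python3 fl.py 7
```

```text
scene [203.4 173.8] 240 [ 637. -230.]
scene [333.9 202.5] 187 [385.  24.]
scene [302.9 205.6] 27 [459.  -4.]
scene [312.6 279.9] 49 [551. 190.]
scene [435.4 333.5] 117 [400. 416.]
side [203.2 125.6] 26 [475. 585.]
side [266. 188.] 25 [565. 223.]
side [254.7 256.8] 31 [464.   8.]
side [218.1 267.4] 295 [378.   8.]
side [373.8 319.8] 487 [ 636. -232.]
[0.4627 0.0014 0.1409]
```

step_arm:
  rows:
    - [0,0,-0.17,0,0,0]
    - [0,0,-0.17,0,0,0]
    - [0,0,-0.17,0,0,0]
    - [0,0,-0.17,0,0,0]
    - [0,0,-0.17,0,0,0]

```text
clock: 13.62
tcp_pos: [0.4615, 0.001, 0.0381]
orientation: [-0.677, -3.066, 0.001]
contact_force: [0.1, -0.5, 0.4]
grip_width: 0.0384
gripper_force: 0.0
```

step_arm:
  rows:
    - [0,0,-0.02,0,0,0]
    - [0,0,-0.04,0,0,0]
    - [0,0,-0.0513,0,0,0]
    - [0,0,-0.0513,0,0,0]
    - [0,0,-0.0513,0,0,0]

```text
clock: 14.03
tcp_pos: [0.4623, 0.0001, 0.0088]
orientation: [0.68, 3.066, 0.001]
contact_force: [0.1, -0.6, -0.4]
grip_width: 0.0384
gripper_force: 0.0
```

step_arm:
  rows:
    - [0,0,0,0,0,0]
    - [0,0,0,0,0,0]
    - [0,0,0,0,0,0]
    - [0,0,0,0,0,0]
    - [0,0,0,0,0,0]
  jaw: 1
  squeeze: 50

```text
clock: 14.45
tcp_pos: [0.4622, -0.0002, 0.0091]
orientation: [0.68, 3.065, 0.001]
contact_force: [-1.5, 0.9, 6.9]
grip_width: 0.0182
gripper_force: 48.6
```

step_arm:
  rows:
    - [0,0,0.05,0,0,0]
    - [0,0,0.1,0,0,0]
    - [0,0,0.15,0,0,0]
    - [0,0,0.2,0,0,0]
    - [0,0,0.2,0,0,0]

```text
clock: 14.87
tcp_pos: [0.4649, -0.0002, 0.1333]
orientation: [0.68, 3.058, 0.006]
contact_force: [0.5, 0.3, -0.7]
grip_width: 0.0182
gripper_force: 49.0
```

step_arm:
  rows:
    - [0.02,0.23,0,0,0,0]
    - [0.02,0.23,0,0,0,0]
    - [0.02,0.23,0,0,0,0]
    - [0.02,0.23,0,0,0,0]
    - [0.02,0.23,0,0,0,0]

```text
clock: 15.28
tcp_pos: [0.4733, 0.1428, 0.128]
orientation: [0.669, 3.069, 0.003]
contact_force: [-0.7, -0.1, -1.0]
grip_width: 0.018
gripper_force: 49.1
```

step_arm:
  rows:
    - [0.02,0.23,0,0,0,0]
    - [0.02,0.23,0,0,0,0]
    - [0.02,0.23,0,0,0,0]
    - [0.02,0.23,0,0,0,0]
    - [0.02,0.23,0,0,0,0]

```text
clock: 15.7
tcp_pos: [0.4849, 0.2799, 0.1277]
orientation: [-0.672, -3.069, -0.003]
contact_force: [-0.2, -0.7, -0.2]
grip_width: 0.0183
gripper_force: 49.2
```

step_arm:
  rows:
    - [0,0,-0.05,0,0,0]
    - [0,0,-0.1,0,0,0]
    - [0,0,-0.12,0,0,0]
    - [0,0,-0.12,0,0,0]
    - [0,0,-0.12,0,0,0]

```text
clock: 16.12
tcp_pos: [0.4854, 0.274, 0.0559]
orientation: [-0.683, -3.066, 0.003]
contact_force: [0.4, 0.3, -0.5]
grip_width: 0.0183
gripper_force: 49.3
```

```bash
python3 fl.py 8; python3 - <<'E'
from h import *
a=np.load('pics/scene8.npy')[200:330,250:430]; b=np.load('pics/side8.npy')[130:260,170:350]
cv2.imwrite('pics/m8.png',np.vstack([cv2.resize(a,(415,300),interpolation=2),cv2.resize(b,(415,300),interpolation=2)])[:,:,::-1])
for n in ['scene','side']: print(n,proj(n,[[.4865,.276,.0525],[.559,.198,.016]],cam(n)).round(1))
E
```

```text
scene [203.5 173.9] 242 [ 637. -230.]
scene [333.9 202.5] 195 [385.  24.]
scene [312.5 280.2] 53 [551. 191.]
scene [435.3 333.5] 119 [400. 416.]
side [203.2 125.6] 26 [475. 585.]
side [266.2 187.7] 22 [566. 223.]
side [218.2 267.4] 310 [378.   8.]
side [373.8 319.7] 482 [ 636. -232.]
[0.4865 0.2754 0.0574]
scene [[362.5 290.9]
 [311.1 285.7]]
side [[231.3 174. ]
 [267.  196. ]]
```

View pics/m8.png

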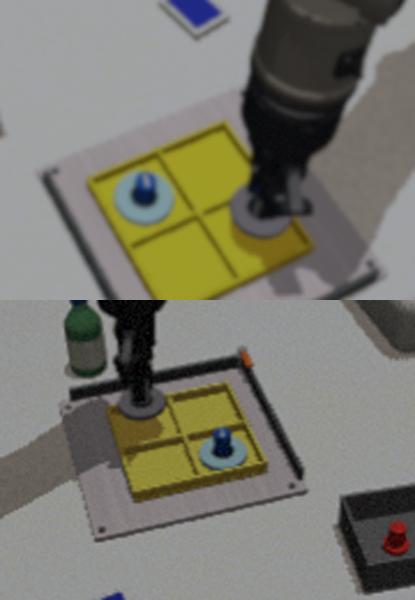

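Lens1 is down in its pocket, and lens4 is level over its own pocket. Lowering and releasing.

step_arm:
  rows:
    - [0,0,-0.02,0,0,0]
    - [0,0,-0.035,0,0,0]
    - [0,0,-0.05,0,0,0]
    - [0,0,-0.058,0,0,0]
    - [0,0,-0.058,0,0,0]

```text
clock: 16.63
tcp_pos: [0.4847, 0.2754, 0.0211]
orientation: [-0.68, -3.065, 0.002]
contact_force: [-3.9, -1.3, 7.5]
grip_width: 0.0181
gripper_force: 50.0
```

step_arm:
  rows:
    - [0,0,0,0,0,0]
    - [0,0,0,0,0,0]

```text
clock: 16.8
tcp_pos: [0.4847, 0.2754, 0.0211]
orientation: [-0.68, -3.066, 0.001]
contact_force: [-2.8, -1.6, 7.0]
grip_width: 0.0184
gripper_force: 50.0
```

step_arm:
  rows:
    - [0,0,0,0,0,0]
    - [0,0,0,0,0,0]
    - [0,0,0,0,0,0]
    - [0,0,0,0,0,0]
  jaw: 0.55

```text
clock: 17.13
tcp_pos: [0.4854, 0.2756, 0.0209]
orientation: [-0.681, -3.067, 0.0]
contact_force: [-0.2, 0.7, -0.4]
grip_width: 0.0387
gripper_force: 0.0
```

step_arm:
  rows:
    - [0,0,0.03,0,0,0]
    - [0,0,0.1,0,0,0]
    - [0,0,0.15,0,0,0]
    - [0,0,0.15,0,0,0]
    - [0,0,0.15,0,0,0]

```text
clock: 17.55
tcp_pos: [0.4866, 0.2765, 0.113]
orientation: [0.68, 3.064, 0.005]
contact_force: [0.1, -0.0, -0.1]
grip_width: 0.0386
gripper_force: 0.0
```

```bash
python3 fl.py 9; python3 - <<'E'
from h import *
for n in ['scene','side']: print(n,proj(n,[[.486,.276,.034],[.559,.198,.034]],cam(n)).round(1))
E
```

```text
scene [203.5 173.9] 244 [ 637. -229.]
scene [334.  202.5] 195 [385.  24.]
scene [312.5 280.2] 53 [551. 191.]
scene [361.9 294.2] 34 [478. 270.]
scene [435.3 333.6] 120 [401. 416.]
side [203.2 125.6] 26 [475. 585.]
side [266.  187.7] 21 [565. 224.]
side [218.1 267.4] 311 [378.   8.]
side [373.9 319.6] 480 [ 636. -232.]
[0.4847 0.2754 0.1104]
scene [[361.2 295.3]
 [311.6 281.4]]
side [[231.7 179.4]
 [266.8 190.9]]
```

Both lenses are in. Next I go behind the -x wall to push, with the finger line turned parallel to that wall.

step_arm:
  rows:
    - [-0.11,-0.053,0,0,0,0.122]
    - [-0.11,-0.053,0,0,0,0.122]
    - [-0.11,-0.053,0,0,0,0.122]
    - [-0.11,-0.053,0,0,0,0.122]
    - [-0.11,-0.053,0,0,0,0.122]
  jaw: 0.5

```text
clock: 18.07
tcp_pos: [0.4193, 0.2438, 0.1104]
orientation: [-0.089, -3.14, 0.001]
contact_force: [0.7, -0.9, 1.0]
grip_width: 0.0425
gripper_force: 0.0
```

step_arm:
  rows:
    - [0,0,-0.05,0,0,0]
    - [0,0,-0.1,0,0,0]
    - [0,0,-0.13,0,0,0]
    - [0,0,-0.14,0,0,0]
    - [0,0,-0.14,0,0,0]

```text
clock: 18.48
tcp_pos: [0.4191, 0.2435, 0.0254]
orientation: [-0.088, -3.138, 0.003]
contact_force: [0.2, 0.1, -0.2]
grip_width: 0.0426
gripper_force: 0.0
```

step_arm:
  rows:
    - [0,0,-0.01,0,0,0]
    - [0,0,-0.02,0,0,0]
    - [0,0,-0.03,0,0,0]
    - [0,0,-0.038,0,0,0]
    - [0,0,-0.038,0,0,0]

```text
clock: 18.9
tcp_pos: [0.4191, 0.2437, 0.0038]
orientation: [-0.084, -3.14, 0.001]
contact_force: [0.0, -0.2, -0.5]
grip_width: 0.0425
gripper_force: 0.0
```

```bash
python3 - <<'E'
from h import *
o=r.get_obs(); print(np.round(o['tcp_pos'],4),np.round(o['contact_force'],1), R.from_rotvec(o['orientation']).as_matrix().round(3).tolist())
b,T=grab('side','d10'); s,Ts=grab('scene','s10')
cv2.imwrite('pics/m10.png',np.vstack([cv2.resize(b[140:260,190:330],(466,400),interpolation=2)])[:,:,::-1])
E
```

```text
[0.4191 0.2437 0.0038] [ 0.  -0.2 -0.5] [[-0.999, 0.054, -0.001], [0.054, 0.999, -0.0], [0.001, -0.0, -1.0]]
```

View pics/m10.png

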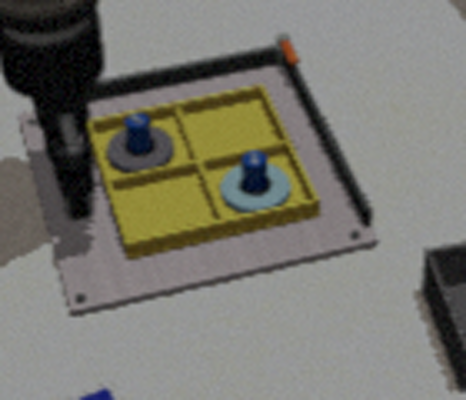

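The fingertips are beside the -x wall, just above the deck. Pushing in +x.

step_arm:
  rows:
    - [0.013,-0.0007,0,0,0,0]
    - [0.026,-0.0014,0,0,0,0]
    - [0.039,-0.002,0,0,0,0]
    - [0.052,-0.0027,0,0,0,0]
    - [0.062,-0.0032,0,0,0,0]

```text
clock: 19.42
tcp_pos: [0.4568, 0.2418, 0.0044]
orientation: [-0.084, -3.139, 0.0]
contact_force: [-5.9, 0.3, 3.2]
grip_width: 0.0431
gripper_force: 2.8
```

step_arm:
  rows:
    - [0.003,-0.0002,0,0,0,0]
    - [0.005,-0.0003,0,0,0,0]
    - [0.007,-0.0004,0,0,0,0]
    - [0.009,-0.0005,0,0,0,0]
    - [0.009,-0.0005,0,0,0,0]

```text
clock: 19.83
tcp_pos: [0.4613, 0.2415, 0.0042]
orientation: [-0.084, -3.139, 0.001]
contact_force: [-4.0, 0.5, 1.9]
grip_width: 0.0426
gripper_force: 2.2
```

step_arm:
  rows:
    - [0.002,-0.0001,0,0,0,0]
    - [0.004,-0.0002,0,0,0,0]
    - [0.006,-0.0003,0,0,0,0]
    - [0.006,-0.0003,0,0,0,0]

```text
clock: 20.17
tcp_pos: [0.4623, 0.2414, 0.004]
orientation: [-0.082, -3.135, 0.003]
contact_force: [-11.3, 0.1, 8.0]
grip_width: 0.0427
gripper_force: 5.6
```

step_arm:
  rows:
    - [0.002,-0.0001,0,0,0,0]
    - [0.004,-0.0002,0,0,0,0]
    - [0.004,-0.0002,0,0,0,0]

```text
clock: 20.42
tcp_pos: [0.4623, 0.2412, 0.0037]
orientation: [-0.081, -3.131, 0.004]
contact_force: [-16.6, 0.0, 12.9]
grip_width: 0.0428
gripper_force: 8.5
```

Tray seated against the +x fence, with force rising at TCP x=462. I'll back off, lift, and go round to the -y wall, turning 90°.

step_arm:
  rows:
    - [-0.03,0,0,0,0,0]
    - [-0.04,0,0,0,0,0]
    - [-0.04,0,0.06,0,0,0]
    - [-0.04,0,0.12,0,0,0]
    - [-0.04,0,0.15,0,0,0]

```text
clock: 20.83
tcp_pos: [0.4463, 0.2421, 0.0977]
orientation: [0.085, 3.136, 0.004]
contact_force: [-0.2, 0.1, 0.5]
grip_width: 0.0426
gripper_force: 0.0
```

step_arm:
  rows:
    - [0,-0.1,0,0,0,-0.19]
    - [0,-0.1,0,0,0,-0.19]
    - [0,-0.1,0,0,0,-0.19]
    - [0,-0.1,0,0,0,-0.19]
    - [0,-0.1,0,0,0,-0.19]

```text
clock: 21.25
tcp_pos: [0.4454, 0.1807, 0.0949]
orientation: [1.015, 2.971, 0.002]
contact_force: [0.1, -0.0, -0.6]
grip_width: 0.0427
gripper_force: 0.0
```

step_arm:
  rows:
    - [0,-0.08,0,0,0,-0.19]
    - [0,-0.08,0,0,0,-0.19]
    - [0,-0.08,0,0,0,-0.19]
    - [0,-0.08,0,0,0,-0.19]
    - [0,-0.08,0,0,0,-0.19]

```text
clock: 21.67
tcp_pos: [0.4453, 0.1328, 0.0948]
orientation: [1.843, 2.542, 0.003]
contact_force: [-0.4, -0.0, 0.2]
grip_width: 0.0427
gripper_force: 0.0
```

step_arm:
  rows:
    - [0.1,0,0,0,0,-0.12]
    - [0.17,0,0,0,0,-0.12]
    - [0.17,0,0,0,0,-0.12]
    - [0.17,0,0,0,0,-0.12]
    - [0.17,0,0,0,0,-0.12]

```text
clock: 22.08
tcp_pos: [0.5476, 0.1327, 0.0943]
orientation: [2.278, 2.16, 0.001]
contact_force: [-0.9, 0.1, -1.1]
grip_width: 0.0426
gripper_force: 0.0
```

```bash
python3 - <<'E'
from h import *
o=r.get_obs(); print(np.round(o['tcp_pos'],4), R.from_rotvec(o['orientation']).as_matrix()[:2,1].round(3).tolist(),np.round(o['joints'],2))
im,T=grab('side','d11'); grab('scene','s11')
E
```

```text
[0.5476 0.1327 0.0943] [0.999, -0.053] [-0.73  0.5   0.49  1.96 -0.33  0.76 -0.1 ]
```

step_arm:
  rows:
    - [0,0,-0.05,0,0,0]
    - [0,0,-0.1,0,0,0]
    - [0,0,-0.13,0,0,0]
    - [0,0,-0.15,0,0,0]
    - [0,0,-0.15,0,0,0]

```text
clock: 22.6
tcp_pos: [0.5436, 0.1329, 0.0024]
orientation: [-2.277, -2.161, 0.006]
contact_force: [0.4, -0.1, -0.3]
grip_width: 0.0429
gripper_force: 0.0
```

step_arm:
  rows:
    - [0.0007,0.013,0,0,0,0]
    - [0.0014,0.026,0,0,0,0]
    - [0.002,0.039,0,0,0,0]
    - [0.0027,0.052,0,0,0,0]
    - [0.0034,0.065,0,0,0,0]

```text
clock: 23.02
tcp_pos: [0.5486, 0.1722, 0.0054]
orientation: [2.279, 2.16, 0.001]
contact_force: [-2.2, -6.8, 5.3]
grip_width: 0.0428
gripper_force: 3.2
```

step_arm:
  rows:
    - [0.0004,0.008,0,0,0,0]
    - [0.0008,0.016,0,0,0,0]
    - [0.0012,0.024,0,0,0,0]
    - [0.0012,0.024,0,0,0,0]

```text
clock: 23.35
tcp_pos: [0.5493, 0.1877, 0.0051]
orientation: [2.279, 2.162, 0.002]
contact_force: [-0.0, -2.0, 0.3]
grip_width: 0.0427
gripper_force: 0.9
```

step_arm:
  rows:
    - [0.0002,0.003,0,0,0,0]
    - [0.0003,0.006,0,0,0,0]
    - [0.0004,0.008,0,0,0,0]
    - [0.0004,0.008,0,0,0,0]

```text
clock: 23.68
tcp_pos: [0.5493, 0.191, 0.0048]
orientation: [2.28, 2.16, 0.0]
contact_force: [-0.4, -5.8, 4.2]
grip_width: 0.0427
gripper_force: 2.5
```

step_arm:
  rows:
    - [0.0002,0.003,0,0,0,0]
    - [0.0003,0.006,0,0,0,0]
    - [0.0003,0.006,0,0,0,0]

```text
clock: 23.93
tcp_pos: [0.5494, 0.1913, 0.0048]
orientation: [2.28, 2.157, -0.004]
contact_force: [-1.5, -11.3, 6.9]
grip_width: 0.0429
gripper_force: 6.0
```

step_arm:
  rows:
    - [0.0001,0.003,0,0,0,0]
    - [0.0002,0.005,0,0,0,0]
    - [0.0002,0.005,0,0,0,0]

```text
clock: 24.18
tcp_pos: [0.5494, 0.1913, 0.0048]
orientation: [2.281, 2.154, -0.008]
contact_force: [-1.6, -17.6, 9.6]
grip_width: 0.0425
gripper_force: 9.0
```

Seated in y as well. I'll press once more in x to make sure it's flush.

step_arm:
  rows:
    - [0,-0.03,0,0,0,0]
    - [0,-0.04,0,0,0,0]
    - [0,-0.04,0.06,0,0,0]
    - [0,-0.04,0.12,0,0,0]
    - [0,-0.04,0.15,0,0,0]

```text
clock: 24.6
tcp_pos: [0.5509, 0.1757, 0.0977]
orientation: [2.28, 2.161, 0.007]
contact_force: [0.8, -0.4, -0.6]
grip_width: 0.0428
gripper_force: 0.0
```

step_arm:
  rows:
    - [-0.06,0.06,0,0,0,0.19]
    - [-0.06,0.06,0,0,0,0.19]
    - [-0.06,0.06,0,0,0,0.19]
    - [-0.06,0.06,0,0,0,0.19]
    - [-0.06,0.06,0,0,0,0.19]

```text
clock: 25.02
tcp_pos: [0.5129, 0.2123, 0.0948]
orientation: [-1.532, -2.742, -0.003]
contact_force: [-0.2, -0.8, -0.6]
grip_width: 0.0429
gripper_force: 0.0
```

step_arm:
  rows:
    - [-0.06,0.06,0,0,0,0.19]
    - [-0.06,0.06,0,0,0,0.19]
    - [-0.06,0.06,0,0,0,0.19]
    - [-0.06,0.06,0,0,0,0.19]
    - [-0.06,0.06,0,0,0,0.19]

```text
clock: 25.43
tcp_pos: [0.4768, 0.2482, 0.0947]
orientation: [-0.659, -3.072, -0.003]
contact_force: [0.4, -0.7, 0.3]
grip_width: 0.0427
gripper_force: 0.0
```

step_arm:
  rows:
    - [-0.053,0.0625,0,0,0,0.12]
    - [-0.053,0.0625,0,0,0,0.12]
    - [-0.053,0.0625,0,0,0,0.12]
    - [-0.053,0.0625,0,0,0,0.12]
    - [-0.053,0.0625,0,0,0,0.12]

```text
clock: 25.85
tcp_pos: [0.4454, 0.2844, 0.0946]
orientation: [0.089, 3.14, 0.002]
contact_force: [-0.4, -0.3, -0.5]
grip_width: 0.0426
gripper_force: 0.0
```

step_arm:
  rows:
    - [0,0,-0.05,0,0,0]
    - [0,0,-0.1,0,0,0]
    - [0,0,-0.13,0,0,0]
    - [0,0,-0.15,0,0,0]
    - [0,0,-0.15,0,0,0]

```text
clock: 26.27
tcp_pos: [0.4444, 0.2825, 0.0022]
orientation: [-0.089, -3.138, 0.004]
contact_force: [-0.3, -0.1, 0.4]
grip_width: 0.0427
gripper_force: 0.0
```

step_arm:
  rows:
    - [0.01,0,0,0,0,0]
    - [0.02,0,0,0,0,0]
    - [0.025,0,0,0,0,0]
    - [0.029,0,0,0,0,0]
    - [0.029,0,0,0,0,0]

```text
clock: 26.68
tcp_pos: [0.4638, 0.284, 0.0052]
orientation: [0.085, 3.139, 0.002]
contact_force: [-0.5, -0.2, 0.4]
grip_width: 0.0428
gripper_force: 0.0
```

```bash
python3 - <<'E'
from h import *
o=r.get_obs(); print(np.round(o['tcp_pos'],4), R.from_rotvec(o['orientation']).as_matrix()[:2,1].round(3).tolist(),np.round(o['contact_force'],1))
E
```

```text
[0.4638 0.284  0.0052] [0.054, 0.999] [-0.5 -0.2  0.4]
```

step_arm:
  rows:
    - [0.002,0,0,0,0,0]
    - [0.004,0,0,0,0,0]
    - [0.004,0,0,0,0,0]

```text
clock: 26.93
tcp_pos: [0.4644, 0.2838, 0.0044]
orientation: [-0.083, -3.139, 0.0]
contact_force: [-3.7, 0.3, 2.8]
grip_width: 0.043
gripper_force: 1.8
```

step_arm:
  rows:
    - [0.002,0,0,0,0,0]
    - [0.004,0,0,0,0,0]
    - [0.004,0,0,0,0,0]

```text
clock: 27.18
tcp_pos: [0.4644, 0.2838, 0.004]
orientation: [-0.082, -3.135, 0.002]
contact_force: [-10.5, 0.6, 8.1]
grip_width: 0.0428
gripper_force: 4.9
```

step_arm:
  rows:
    - [0.002,0,0,0,0,0]
    - [0.004,0,0,0,0,0]
    - [0.004,0,0,0,0,0]

```text
clock: 27.43
tcp_pos: [0.4644, 0.2837, 0.0037]
orientation: [-0.08, -3.131, 0.004]
contact_force: [-16.1, 0.8, 12.3]
grip_width: 0.0429
gripper_force: 7.8
```

Flush in both axes: under 16 N it does not move. I'll go up and across towards the lever, then check the tray and the console.

step_arm:
  rows:
    - [-0.03,0,0,0,0,0]
    - [-0.04,0,0,0,0,0]
    - [-0.04,0,0.06,0,0,0]
    - [-0.04,0,0.12,0,0,0]
    - [-0.04,0,0.15,0,0,0]

```text
clock: 27.85
tcp_pos: [0.448, 0.2843, 0.0976]
orientation: [0.085, 3.137, 0.004]
contact_force: [0.0, 1.2, 1.0]
grip_width: 0.0425
gripper_force: 0.0
```

step_arm:
  rows:
    - [0,-0.05,0.25,0,0,0]
    - [0,-0.05,0.25,0,0,0]
    - [0,-0.05,0.25,0,0,0]
    - [0,-0.05,0.25,0,0,0]
    - [0,-0.05,0.25,0,0,0]

```text
clock: 28.27
tcp_pos: [0.45, 0.2539, 0.251]
orientation: [0.088, 3.131, 0.011]
contact_force: [0.7, 0.0, 0.1]
grip_width: 0.0427
gripper_force: 0.0
```

step_arm:
  rows:
    - [0,-0.25,0,0,0,0]
    - [0,-0.25,0,0,0,0]
    - [0,-0.25,0,0,0,0]
    - [0,-0.25,0,0,0,0]
    - [0,-0.25,0,0,0,0]

```text
clock: 28.68
tcp_pos: [0.4462, 0.0971, 0.2441]
orientation: [0.098, 3.14, -0.003]
contact_force: [-0.6, 0.2, 0.3]
grip_width: 0.0426
gripper_force: 0.0
```

step_arm:
  rows:
    - [0,-0.25,0,0,0,0]
    - [0,-0.25,0,0,0,0]
    - [0,-0.25,0,0,0,0]
    - [0,-0.25,0,0,0,0]
    - [0,-0.25,0,0,0,0]

```text
clock: 29.1
tcp_pos: [0.4459, -0.0521, 0.2443]
orientation: [0.098, 3.139, -0.003]
contact_force: [0.0, 0.6, 0.4]
grip_width: 0.0426
gripper_force: 0.0
```

```bash
python3 - <<'E'
from h import *
o=r.get_obs(); print(np.round(o['tcp_pos'],4), R.from_rotvec(o['orientation']).as_matrix().round(3).tolist(),np.round(o['joints'],2))
s,Ts=grab('scene','s12');b,Td=grab('side','d12')
k=lambda x:cv2.resize(x,(400,300),interpolation=2)
cv2.imwrite('pics/m12.png',np.vstack([np.hstack([k(s[230:365,270:420+30]),k(b[140:245,190:330])]),np.hstack([k(s[75:150,200:300]),k(b[345:420,270:370])])])[:,:,::-1])
E
```

```text
[ 0.4459 -0.0521  0.2443] [[-0.998, 0.062, 0.001], [0.062, 0.998, -0.002], [-0.001, -0.002, -1.0]] [-0.37  0.07  0.37  2.07 -0.03  1.01  1.52]
```

View pics/m12.png

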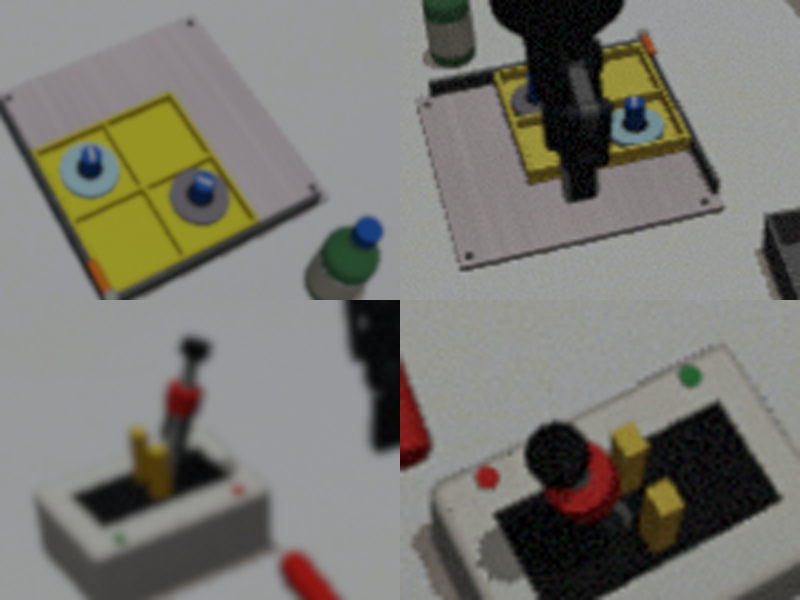

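The tray is square in the corner with both lenses upright and clear of the clamp arm. The console shows the lever at load (about -0.32) with the collar down. Next I'll stand above the collar with the jaws closing along the pivot axis, and check centring by the red blob in the wrist view.

step_arm:
  rows:
    - [0.001,-0.258,0,0,0,0.053]
    - [0.001,-0.258,0,0,0,0.053]
    - [0.001,-0.258,0,0,0,0.053]
    - [0.001,-0.258,0,0,0,0.053]
    - [0.001,-0.258,0,0,0,0.053]
  jaw: 0.4
  squeeze: 60

```text
clock: 29.62
tcp_pos: [0.4465, -0.2073, 0.2447]
orientation: [-0.167, 3.136, -0.006]
contact_force: [-0.2, -1.4, 0.1]
grip_width: 0.0512
gripper_force: 0.0
```

step_arm:
  rows:
    - [0,-0.258,0,0,0,0]
    - [0,-0.258,0,0,0,0]
    - [0,-0.258,0,0,0,0]
    - [0,-0.258,0,0,0,0]
    - [0,-0.258,0,0,0,0]

```text
clock: 30.03
tcp_pos: [0.4463, -0.3613, 0.2442]
orientation: [0.17, -3.136, 0.007]
contact_force: [0.3, 0.2, 0.7]
grip_width: 0.0514
gripper_force: 0.0
```

step_arm:
  rows:
    - [0,0,-0.03,0,0,0]
    - [0,0,-0.07,0,0,0]
    - [0,0,-0.07,0,0,0]
    - [0,0,-0.07,0,0,0]
    - [0,0,-0.07,0,0,0]

```text
clock: 30.45
tcp_pos: [0.4478, -0.3552, 0.203]
orientation: [-0.18, 3.136, -0.0]
contact_force: [0.2, 0.1, 0.6]
grip_width: 0.051
gripper_force: 0.0
```

```bash
cat > rb.py <<'E'
from h import *
import sys
def red(n,f):
    im,T=grab(n,f); im=im.astype(int); m=((im[...,0]>60)&(im[...,1]<0.45*im[...,0])&(im[...,2]<0.5*im[...,0])).astype(np.uint8)
    _,l,st,c=cv2.connectedComponentsWithStats(m)
    for s,q in zip(st[1:],c[1:]):
        if s[4]>20: print(n,s.tolist(),q.round(1))
    return im,T
if __name__=='__main__':
    o=r.get_obs(); print(np.round(o['tcp_pos'],4),R.from_rotvec(o['orientation']).as_matrix()[:2,1].round(3),np.round(o['contact_force'],1),round(o['grip_width'],4))
    im,T=red('wrist','rw'+sys.argv[1]); red('side','rd'+sys.argv[1]); red('scene','rs'+sys.argv[1])
    P=[[.4472,-.3546,.125],[.4354,-.3559,.161],[.4785,-.351,.102]]
    print('pred collar,knob,gate', proj('wrist',P,T).round(1).tolist())
    # yellow gate blobs, black-ish knob
    m=((im[...,0]>60)&(im[...,1]>60)&(im[...,2]<0.55*im[...,0])).astype(np.uint8)
    _,l,st,c=cv2.connectedComponentsWithStats(m); print('yellow',[(s.tolist(),q.round(1).tolist()) for s,q in zip(st[1:],c[1:]) if s[4]>20])
E
python3 rb.py 13
```

```text
[ 0.4478 -0.3552  0.203 ] [-0.114  0.993] [0.2 0.1 0.6] 0.051
wrist [364, 133, 70, 31, 1640] [397.5 148.6]
wrist [322, 166, 11, 11, 95] [326.8 171.3]
wrist [522, 370, 12, 8, 48] [528.4 372.6]
wrist [529, 386, 13, 10, 97] [535.  390.5]
side [81, 101, 6, 21, 30] [ 83.3 111.1]
side [450, 290, 110, 60, 395] [494.2 319. ]
side [469, 316, 17, 12, 39] [476.3 321.8]
side [256, 349, 21, 38, 446] [265.6 368. ]
side [306, 381, 19, 19, 170] [317.2 392.1]
scene [242, 96, 7, 8, 42] [244.9  99.6]
scene [271, 138, 14, 17, 112] [276.9 145.5]
scene [218, 238, 11, 15, 118] [222.8 245.4]
pred collar,knob,gate [[280.9, 217.5], [280.9, 219.0], [280.9, 244.7]]
yellow [([256, 236, 16, 13, 204], [263.6, 242.1]), ([290, 237, 16, 12, 187], [297.3, 242.5])]
```

The gate blocks sit at columns 263.6 and 297.3, mid 280.5 against a tool plane at 280.9, and on equal rows, so the centring and yaw are right. Descending over the knob to the collar.

step_arm:
  rows:
    - [0,0,-0.03,0,0,0]
    - [0,0,-0.06,0,0,0]
    - [0,0,-0.09,0,0,0]
    - [0,0,-0.11,0,0,0]
    - [0,0,-0.11,0,0,0]

```text
clock: 31.02
tcp_pos: [0.4458, -0.355, 0.1347]
orientation: [0.178, -3.134, -0.003]
contact_force: [-0.0, 0.5, 0.5]
grip_width: 0.0509
gripper_force: 0.0
```

step_arm:
  rows:
    - [0,0,-0.02,0,0,0]
    - [0,0,-0.04,0,0,0]
    - [0,0,-0.049,0,0,0]
    - [0,0,-0.049,0,0,0]
    - [0,0,-0.049,0,0,0]

```text
clock: 31.43
tcp_pos: [0.4465, -0.356, 0.1068]
orientation: [0.177, -3.136, -0.0]
contact_force: [0.2, -0.0, 0.7]
grip_width: 0.051
gripper_force: 0.0
```

step_arm:
  rows:
    - [0,0,0,0,0,0]
    - [0,0,0,0,0,0]
    - [0,0,0,0,0,0]
    - [0,0,0,0,0,0]
    - [0,0,0,0,0,0]
  jaw: 1
  squeeze: 60

```text
clock: 31.85
tcp_pos: [0.4467, -0.3556, 0.1078]
orientation: [-0.177, 3.136, 0.001]
contact_force: [-2.3, 1.5, 5.9]
grip_width: 0.0261
gripper_force: 58.6
```

Collar gripped, reading 26 mm. Lifting along the lever.

step_arm:
  rows:
    - [-0.002,-0.0002,0.006,0,0,0]
    - [-0.004,-0.0005,0.012,0,0,0]
    - [-0.0061,-0.0007,0.0184,0,0,0]
    - [-0.0081,-0.0009,0.0245,0,0,0]
    - [-0.0081,-0.0009,0.0245,0,0,0]

```text
clock: 32.27
tcp_pos: [0.4419, -0.356, 0.1222]
orientation: [-0.178, 3.136, 0.001]
contact_force: [2.3, 2.6, -5.2]
grip_width: 0.026
gripper_force: 59.4
```

step_arm:
  rows:
    - [0,0,0,0,0,0]
    - [0,0,0,0,0,0]

```text
clock: 32.43
tcp_pos: [0.442, -0.356, 0.1215]
orientation: [-0.178, 3.137, 0.001]
contact_force: [3.0, 2.5, -4.9]
grip_width: 0.0259
gripper_force: 59.3
```

```bash
python3 rb.py 14; python3 - <<'E'
from h import *
u=np.array([.9936,.1132]); pv=np.array([.4785,-.351])
for r_ in (.100,.112,.1155):
    P=[np.r_[pv+u*r_*np.sin(-.32),.03+r_*np.cos(.32)]]
    print(r_,proj('side',P,cam('side')).round(1),proj('scene',P,cam('scene')).round(1))
E
```

```text
[ 0.442  -0.356   0.1215] [-0.113  0.994] [ 3.   2.5 -4.9] 0.0259
wrist [387, 151, 91, 40, 2730] [430.9 171.1]
wrist [336, 199, 15, 15, 170] [342.7 205.8]
wrist [250, 259, 62, 37, 640] [279.7 270.6]
side [81, 101, 6, 20, 31] [ 83.2 110.6]
side [467, 305, 19, 19, 24] [476.9 314.2]
side [499, 310, 61, 41, 139] [527.3 331.4]
side [255, 349, 22, 38, 444] [265.5 367.9]
side [305, 392, 8, 5, 23] [308.6 393.6]
scene [270, 138, 15, 17, 115] [276.9 145.4]
scene [87, 211, 26, 13, 30] [100.4 216.8]
scene [218, 238, 11, 15, 118] [222.8 245.4]
pred collar,knob,gate [[281.0, 284.5], [281.2, 306.5], [281.0, 311.0]]
yellow []
0.1 [[314.9 388.8]] [[245.2  99.1]]
0.112 [[313.2 386.9]] [[246.1  95.3]]
0.1155 [[312.7 386.4]] [[246.4  94.2]]
```

The collar is up: the TCP rose 14 mm and the spring pulls at 5 N. Swinging through the gate.

step_arm:
  rows:
    - [0.0109,0.0012,0.0033,0,0,0]
    - [0.0222,0.0025,0.006,0,0,0]
    - [0.0315,0.0036,0.0077,0,0,0]
    - [0.0411,0.0047,0.0088,0,0,0]
    - [0.0505,0.0058,0.0097,0,0,0]

```text
clock: 33.0
tcp_pos: [0.4719, -0.3528, 0.1271]
orientation: [0.179, -3.135, -0.001]
contact_force: [-4.2, 1.8, -5.4]
grip_width: 0.0259
gripper_force: 59.3
```

step_arm:
  rows:
    - [0.0096,0.0011,0.0002,0,0,0]
    - [0.0192,0.0022,0,0,0,0]
    - [0.0286,0.0033,-0.0008,0,0,0]
    - [0.0383,0.0044,-0.002,0,0,0]
    - [0.0475,0.0054,-0.0037,0,0,0]

```text
clock: 33.42
tcp_pos: [0.5029, -0.3511, 0.1265]
orientation: [-0.176, 3.133, -0.004]
contact_force: [-0.5, -0.0, 0.3]
grip_width: 0.0002
gripper_force: 0.0
```

The grip slackened and slipped off the collar. I'll find the lever and collar numerically.

```bash
python3 rb.py 15; python3 - <<'E'
from h import *
u=np.array([.9936,.1132]); pv=np.array([.4785,-.351])
for th in (-.32,-.2,-.13,-.05,0,.05,.1,.2):
  for r_ in (.100,.112):
    P=[np.r_[pv+u*r_*np.sin(th),.03+r_*np.cos(th)],np.r_[pv+u*.138*np.sin(th),.03+.138*np.cos(th)]]
    print(th,r_,proj('side',P,cam('side')).round(1).tolist(),proj('scene',P,cam('scene')).round(1).tolist(),proj('wrist',P,cam('wrist')).round(0).tolist())
E
```

```text
[ 0.5029 -0.3511  0.1265] [-0.112  0.994] [-0.5 -0.   0.3] 0.0002
wrist [395, 66, 96, 45, 2988] [442.2  88.5]
wrist [343, 101, 15, 16, 197] [350.1 108.3]
wrist [251, 186, 69, 41, 990] [284.1 199.5]
side [81, 101, 5, 20, 31] [ 83.1 110.3]
side [532, 310, 28, 21, 61] [545.2 319.9]
side [474, 313, 11, 11, 23] [480.1 318.3]
side [491, 329, 25, 20, 50] [504.2 340.5]
side [516, 330, 15, 11, 30] [523.5 334.3]
side [255, 349, 22, 38, 440] [265.6 367.9]
side [321, 375, 17, 15, 132] [329.  382.7]
scene [235, 95, 7, 7, 41] [238.   97.9]
scene [271, 139, 14, 16, 106] [277.3 145.9]
scene [116, 195, 20, 16, 34] [127.4 203.8]
scene [85, 215, 21, 10, 24] [ 95.5 219.1]
scene [64, 225, 20, 9, 21] [ 73.2 229.2]
scene [218, 238, 11, 15, 117] [222.7 245.4]
pred collar,knob,gate [[285.4, 158.7], [286.6, 142.1], [284.8, 209.4]]
yellow [([248, 196, 8, 19, 98], [250.6, 204.0]), ([314, 197, 7, 18, 60], [318.1, 202.6])]
-0.32 0.1 [[314.9, 388.8], [309.2, 382.7]] [[245.2, 99.1], [248.1, 86.8]] [[284.0, 162.0], [284.0, 145.0]]
-0.32 0.112 [[313.2, 386.9], [309.2, 382.7]] [[246.1, 95.3], [248.1, 86.8]] [[284.0, 1
[... 821 characters left out ...]
.2, 97.6], [234.6, 89.5]] [[284.0, 242.0], [284.0, 271.0]]
0.05 0.1 [[335.6, 376.8], [339.0, 365.5]] [[234.0, 101.9], [232.4, 90.4]] [[283.0, 241.0], [284.0, 288.0]]
0.05 0.112 [[336.6, 373.4], [339.0, 365.5]] [[233.5, 98.3], [232.4, 90.4]] [[284.0, 254.0], [284.0, 288.0]]
0.1 0.1 [[338.3, 375.5], [342.9, 363.6]] [[232.5, 102.5], [230.2, 91.3]] [[283.0, 251.0], [284.0, 303.0]]
0.1 0.112 [[339.7, 371.9], [342.9, 363.6]] [[231.8, 99.1], [230.2, 91.3]] [[284.0, 265.0], [284.0, 303.0]]
0.2 0.1 [[343.6, 373.1], [350.4, 360.2]] [[229.5, 104.2], [226.0, 93.6]] [[283.0, 268.0], [284.0, 330.0]]
0.2 0.112 [[345.7, 369.1], [350.4, 360.2]] [[228.4, 100.9], [226.0, 93.6]] [[284.0, 285.0], [284.0, 330.0]]
```

The lever sits near -0.09 with the collar lugs resting on the gate tops, lifted about 10 mm. I'll rise, go back over the collar and regrip.

step_arm:
  rows:
    - [0,0,0.03,0,0,0]
    - [0,0,0.08,0,0,0]
    - [0,0,0.13,0,0,0]
    - [0,0,0.13,0,0,0]
    - [0,0,0.13,0,0,0]

```text
clock: 33.98
tcp_pos: [0.5014, -0.3512, 0.2055]
orientation: [-0.175, 3.133, -0.004]
contact_force: [-0.6, 0.2, -1.0]
grip_width: 0.0002
gripper_force: 0.0
```

step_arm:
  rows:
    - [-0.03,-0.0034,0,0,0,0]
    - [-0.0543,-0.0062,0,0,0,0]
    - [-0.0543,-0.0062,0,0,0,0]
    - [-0.0543,-0.0062,0,0,0,0]
    - [-0.0543,-0.0062,0,0,0,0]
  jaw: 0.4

```text
clock: 34.4
tcp_pos: [0.4685, -0.3531, 0.2028]
orientation: [0.178, -3.137, -0.001]
contact_force: [0.4, -0.8, 0.5]
grip_width: 0.0511
gripper_force: 0.0
```

```bash
python3 rb.py 16
```

```text
[ 0.4685 -0.3531  0.2028] [-0.113  0.994] [ 0.4 -0.8  0.5] 0.0511
wrist [365, 111, 72, 33, 1686] [399.9 127.3]
wrist [323, 143, 11, 11, 99] [328.1 147.7]
wrist [260, 209, 42, 27, 443] [280.6 218.2]
wrist [526, 357, 13, 9, 57] [532.8 360.2]
wrist [521, 367, 6, 7, 21] [523.  370.5]
wrist [534, 373, 13, 11, 103] [540.  378.1]
side [81, 101, 6, 20, 30] [ 83.3 110.8]
side [450, 290, 110, 62, 412] [493.4 319.5]
side [255, 349, 22, 38, 450] [265.6 368. ]
side [321, 375, 18, 15, 160] [329.3 382.8]
scene [235, 95, 7, 7, 41] [237.9  97.8]
scene [271, 138, 14, 17, 111] [277.1 145.7]
scene [87, 214, 21, 10, 21] [ 97.  218.5]
scene [218, 238, 11, 15, 118] [222.8 245.4]
pred collar,knob,gate [[281.2, 189.2], [281.3, 185.3], [281.2, 220.6]]
yellow [([256, 212, 7, 13, 78], [258.5, 217.7]), ([300, 213, 7, 12, 72], [303.1, 218.1])]
```

step_arm:
  rows:
    - [0,0,-0.04,0,0,0]
    - [0,0,-0.08,0,0,0]
    - [0,0,-0.11,0,0,0]
    - [0,0,-0.135,0,0,0]
    - [0,0,-0.135,0,0,0]

```text
clock: 34.97
tcp_pos: [0.4669, -0.3519, 0.1191]
orientation: [0.179, -3.132, -0.005]
contact_force: [-0.6, 0.5, 0.9]
grip_width: 0.0515
gripper_force: 0.0
```

step_arm:
  rows:
    - [0,0,0,0,0,0]
    - [0,0,0,0,0,0]

```text
clock: 35.13
tcp_pos: [0.4687, -0.3539, 0.123]
orientation: [-0.178, 3.136, -0.001]
contact_force: [-0.8, 0.2, -0.1]
grip_width: 0.0514
gripper_force: 0.0
```

step_arm:
  rows:
    - [0,0,0,0,0,0]
    - [0,0,0,0,0,0]
    - [0,0,0,0,0,0]
    - [0,0,0,0,0,0]
    - [0,0,0,0,0,0]
  jaw: 1
  squeeze: 90

```text
clock: 35.55
tcp_pos: [0.4688, -0.3532, 0.1238]
orientation: [-0.178, 3.135, 0.001]
contact_force: [-1.9, 3.3, 7.0]
grip_width: 0.0249
gripper_force: 88.0
```

step_arm:
  rows:
    - [0,0,0.004,0,0,0]
    - [-0.0008,0,0.0095,0,0,0]
    - [-0.0008,0,0.0095,0,0,0]
    - [-0.0008,0,0.0095,0,0,0]

```text
clock: 35.88
tcp_pos: [0.4678, -0.3533, 0.1279]
orientation: [-0.178, 3.136, 0.0]
contact_force: [2.8, -0.1, -5.1]
grip_width: 0.0248
gripper_force: 88.8
```

step_arm:
  rows:
    - [0.0076,0.0009,0.0007,0,0,0]
    - [0.0172,0.002,0.0008,0,0,0]
    - [0.0268,0.0031,0.0007,0,0,0]
    - [0.0363,0.0041,-0.0002,0,0,0]
    - [0.0459,0.0052,-0.0013,0,0,0]

```text
clock: 36.3
tcp_pos: [0.494, -0.3505, 0.1263]
orientation: [0.175, -3.134, -0.001]
contact_force: [-3.2, 1.3, -3.9]
grip_width: 0.0246
gripper_force: 88.9
```

step_arm:
  rows:
    - [0.0093,0.0011,-0.0017,0,0,0]
    - [0.0187,0.0021,-0.0038,0,0,0]
    - [0.0278,0.0032,-0.0065,0,0,0]
    - [0.0351,0.004,-0.0088,0,0,0]
    - [0.0422,0.0048,-0.0115,0,0,0]

```text
clock: 36.72
tcp_pos: [0.5213, -0.3477, 0.12]
orientation: [-0.178, 3.136, -0.001]
contact_force: [-3.0, 2.7, -3.3]
grip_width: 0.021
gripper_force: 88.6
```

step_arm:
  rows:
    - [0,0,0,0,0,0]
    - [0,0,0,0,0,0]

```text
clock: 36.88
tcp_pos: [0.5218, -0.3475, 0.12]
orientation: [-0.182, 3.135, -0.002]
contact_force: [1.6, -2.9, -10.8]
grip_width: 0.0207
gripper_force: 93.0
```

The lever is past the gate. I'll open the jaws so the collar drops, rise, and check.

step_arm:
  rows:
    - [0,0,0,0,0,0]
    - [0,0,0,0,0,0]
    - [0,0,0,0,0,0]
    - [0,0,0,0,0,0]
  jaw: 0.4

```text
clock: 37.22
tcp_pos: [0.5208, -0.3477, 0.1211]
orientation: [-0.176, 3.135, -0.0]
contact_force: [-0.3, -0.1, -0.6]
grip_width: 0.0513
gripper_force: 0.0
```

step_arm:
  rows:
    - [0,0,0.03,0,0,0]
    - [0,0,0.08,0,0,0]
    - [0,0,0.13,0,0,0]
    - [0,0,0.15,0,0,0]
    - [0,0,0.15,0,0,0]

```text
clock: 37.63
tcp_pos: [0.5221, -0.349, 0.2142]
orientation: [-0.176, 3.131, -0.005]
contact_force: [0.6, -0.4, 0.1]
grip_width: 0.0515
gripper_force: 0.0
```

```bash
python3 rb.py 17; python3 - <<'E'
from h import *
u=np.array([.9936,.1132]); pv=np.array([.4785,-.351])
for th in (.2,.26,.32,.38):
  for r_ in (.100,.106,.112):
    P=[np.r_[pv+u*r_*np.sin(th),.03+r_*np.cos(th)]]
    print(th,r_,proj('side',P,cam('side')).round(1).tolist(),proj('scene',P,cam('scene')).round(1).tolist(),proj('wrist',P,cam('wrist')).round(0).tolist())
E
```

```text
[ 0.5221 -0.349   0.2142] [-0.112  0.994] [ 0.6 -0.4  0.1] 0.0515
wrist [369, 53, 72, 34, 1713] [404.5  68.7]
wrist [326, 76, 12, 11, 101] [331.6  81. ]
wrist [264, 167, 39, 39, 906] [283.4 184.7]
wrist [527, 318, 19, 18, 113] [535.1 324.8]
wrist [542, 333, 13, 11, 113] [548.2 337.9]
side [81, 101, 6, 20, 31] [ 83.2 110.3]
side [336, 226, 12, 15, 118] [341.7 233.5]
side [453, 290, 11, 11, 36] [458.1 295.3]
side [464, 301, 96, 49, 248] [511.7 327.1]
side [467, 312, 8, 12, 21] [470.6 317.8]
side [256, 349, 21, 38, 444] [265.7 368.1]
side [338, 363, 19, 21, 215] [346.3 374.3]
scene [224, 102, 8, 7, 32] [227.8 105.3]
scene [271, 139, 14, 16, 109] [277.2 146. ]
scene [218, 238, 11, 15, 118] [222.7 245.4]
pred collar,knob,gate [[284.5, 107.6], [285.0, 87.9], [284.2, 149.1]]
yellow [([258, 140, 17, 13, 212], [265.9, 145.9]), ([294, 140, 16, 14, 207], [301.1, 146.6])]
0.2 0.1 [[343.6, 373.1]] [[229.5, 104.2]] [[281.0, 187.0]]
0.2 0.106 [[344.6, 371.1]] [[228.9, 102.5]] [[281.0, 191.0]]
0.2 0.112 [[345.7, 369.1]] [[228.4, 100.9]] [[281.0, 195.0]]
0.26 0.1 [[346.6, 371.8]] [[227.7, 105.3]] [[281.0, 195.0]]
0.26 0.106 [[347.9, 369.7]] [[227.0, 103.7]] [[281.0, 199.0]]
0.26 0.112 [[349.1, 367.7]] [[226.4, 102.1]] [[281.0, 204.0]]
0.32 0.1 [[349.6, 370.6]] [[226.0, 106.5]] [[281.0, 202.0]]
0.32 0.106 [[351.0, 368.5]] [[225.2, 105.0]] [[281.0, 207.0]]
0.32 0.112 [[352.5, 366.4]] [[224.4, 103.5]] [[281.0, 212.0]]
0.38 0.1 [[352.4, 369.6]] [[224.3, 107.8]] [[281.0, 208.0]]
0.38 0.106 [[354.0, 367.4]] [[223.4, 106.3]] [[281.0, 214.0]]
0.38 0.112 [[355.7, 365.2]] [[222.5, 104.9]] [[281.0, 219.0]]
```

The collar is down and past the gate, but the lever stands at only about 0.23. I'll push the collar from behind with shut fingers to the end stop.

step_arm:
  rows:
    - [-0.05,-0.0057,0,0,0,0]
    - [-0.0907,-0.0103,0,0,0,0]
    - [-0.0907,-0.0103,0,0,0,0]
    - [-0.0907,-0.0103,0,0,0,0]
    - [-0.0907,-0.0103,0,0,0,0]
  jaw: 1
  squeeze: 40

```text
clock: 38.2
tcp_pos: [0.4662, -0.353, 0.2093]
orientation: [0.178, -3.136, -0.002]
contact_force: [1.0, 0.4, -0.2]
grip_width: -0.0001
gripper_force: 0.0
```

step_arm:
  rows:
    - [0,0,-0.04,0,0,0]
    - [0,0,-0.08,0,0,0]
    - [0,0,-0.12,0,0,0]
    - [0,0,-0.157,0,0,0]
    - [0,0,-0.157,0,0,0]

```text
clock: 38.62
tcp_pos: [0.4647, -0.3509, 0.1113]
orientation: [0.18, -3.13, -0.007]
contact_force: [0.2, -0.0, -0.0]
grip_width: 0.0001
gripper_force: 0.0
```

step_arm:
  rows:
    - [0.008,0.0009,0,0,0,0]
    - [0.016,0.0018,0,0,0,0]
    - [0.025,0.0028,0,0,0,0]
    - [0.034,0.0038,0,0,0,0]
    - [0.043,0.0049,0,0,0,0]

```text
clock: 39.03
tcp_pos: [0.4912, -0.3511, 0.1167]
orientation: [0.177, -3.135, 0.0]
contact_force: [-16.1, -2.4, 5.6]
grip_width: -0.0002
gripper_force: 8.8
```

step_arm:
  rows:
    - [0.003,0.0003,0,0,0,0]
    - [0.006,0.0007,0,0,0,0]
    - [0.006,0.0007,0,0,0,0]

```text
clock: 39.28
tcp_pos: [0.491, -0.3514, 0.1165]
orientation: [0.173, -3.13, -0.002]
contact_force: [-14.1, 0.1, 8.7]
grip_width: -0.0001
gripper_force: 8.1
```

Firm stop at 14 N. Backing off, rising and checking.

step_arm:
  rows:
    - [-0.03,-0.0034,0,0,0,0]
    - [-0.05,-0.0057,0,0,0,0]
    - [-0.05,-0.0057,0.05,0,0,0]
    - [-0.05,-0.0057,0.11,0,0,0]
    - [-0.05,-0.0057,0.17,0,0,0]

```text
clock: 39.7
tcp_pos: [0.465, -0.3535, 0.2193]
orientation: [0.176, -3.136, -0.001]
contact_force: [1.5, 0.1, 0.2]
grip_width: 0.0002
gripper_force: 0.0
```

step_arm:
  rows:
    - [0,0.1,0.1,0,0,0]
    - [0,0.2,0.1,0,0,0]
    - [0,0.25,0.1,0,0,0]
    - [0,0.25,0.1,0,0,0]
    - [0,0.25,0.1,0,0,0]

```text
clock: 40.12
tcp_pos: [0.4677, -0.1955, 0.28]
orientation: [-0.194, 3.131, 0.006]
contact_force: [0.4, 0.0, -1.2]
grip_width: 0.0002
gripper_force: 0.0
```

```bash
python3 rb.py 18; python3 fl.py 18; python3 - <<'E'
from h import *
s=np.load('pics/rs18.npy').astype(np.uint8);b=np.load('pics/rd18.npy').astype(np.uint8)
k=lambda x:cv2.resize(x,(400,300),interpolation=2)
cv2.imwrite('pics/m18.png',np.vstack([np.hstack([k(s[230:365,270:450]),k(b[140:245,190:330])]),np.hstack([k(s[75:150,200:300]),k(b[345:420,270:370])])])[:,:,::-1])
E
```

```text
[ 0.4677 -0.1955  0.28  ] [-0.123  0.992] [ 0.4  0.  -1.2] 0.0002
wrist [216, 92, 60, 27, 1236] [245.1 105.2]
wrist [167, 116, 9, 9, 66] [171.1 119.9]
wrist [101, 200, 32, 32, 566] [117.6 213.4]
wrist [388, 315, 19, 16, 128] [396.1 320.9]
wrist [398, 328, 11, 9, 73] [403.4 331.7]
side [81, 101, 6, 21, 30] [ 83.3 111. ]
side [336, 226, 11, 15, 105] [341.6 233.4]
side [255, 349, 22, 37, 443] [265.4 367.4]
side [343, 361, 20, 20, 218] [351.4 372. ]
scene [221, 104, 8, 7, 33] [224.6 107.4]
scene [271, 139, 14, 16, 106] [277.1 146. ]
scene [218, 238, 11, 15, 116] [222.7 245.4]
pred collar,knob,gate [[108.2, 147.3], [85.1, 139.1], [123.6, 175.6]]
yellow [([104, 168, 13, 11, 121], [110.4, 173.4]), ([130, 169, 13, 11, 136], [136.2, 173.9]), ([554, 227, 6, 15, 21], [556.8, 234.4]), ([543, 243, 11, 24, 39], [547.7, 255.3]), ([532, 248, 28, 63, 446], [547.6, 288.7]), ([526, 268, 17, 34, 45], [534.4, 283.9])]
scene [203.5 173.4] 226 [ 636. -231.]
scene [333.9 202.5] 197 [385.  24.]
scene [310.6 300.5] 53 [580. 230.]
scene [361.  312.6] 53 [504. 304.]
scene [435.4 333.4] 115 [400. 416.]
side [203.3 125.6] 25 [475. 586.]
side [218.2 267.4] 311 [378.   8.]
side [373.8 319.9] 492 [ 636. -232.]
[ 0.4652 -0.205   0.2782]
```

View pics/m18.png

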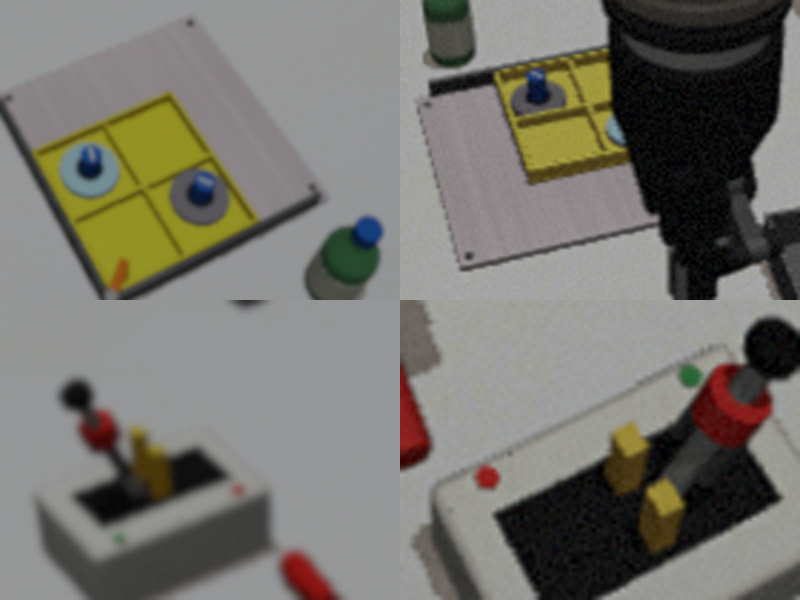

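The lever is fully over: the collar at scene (224.6,107.4) fits a tilt of about 0.37 with the collar down. The orange clamp arm has swung over the tray, both lenses are upright, and the chuck is in the bin. Handing in.

```bash
python3 -c "
from bench import r
print(r.hand_in())"
```

```text
the job is handed in; nothing more can be done
None
```

The job is done and handed in: red chuck in the reject bin, both lenses upright in their own pockets, tray pressed flush into the fence corner, and lever over to clamp with the collar down; the grip slipped off the collar once mid-gate, so I regripped it and finished the push.

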